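# Slip-test three display feet on the ramp and sort them

### The job

Find out which of the three grey display feet have soles that grip. One foot at a time: pick it up by its stem, stand it flat on the upper half of the sloping steel ramp, let go and see whether it stays or slides down to the stop; then, before testing the next, stand it upright in the square tray if it stayed, or in the round dish if it slid. Do not let any foot topple, and leave the bottles, the jar and the other things on the bench where they are.

Things in the scene. Friction and masses are not known exactly. Their poses are not given: they have to be found in the camera images.
- foot_a: one of three look-alike grey display feet, 90 g: base 44 x 44 mm, 12 mm thick, dark sole; square stem 24 x 24 mm from 12 to 56 mm above the underside, to grasp about 40 mm up. Origin: centre of the underside; z up the stem, x and y square to the sides. Sole slips or grips: only the ramp tells, numbers unknown. A bottle or jar stands about 51 mm away (centres) on its own +x or -x side
- foot_b: one of three look-alike grey display feet, 90 g: base 44 x 44 mm, 12 mm thick, dark sole; square stem 24 x 24 mm from 12 to 56 mm above the underside, to grasp about 40 mm up. Origin: centre of the underside; z up the stem, x and y square to the sides. Sole slips or grips: only the ramp tells, numbers unknown. A bottle or jar stands about 51 mm away (centres) on its own +x or -x side
- foot_c: one of three look-alike grey display feet, 90 g: base 44 x 44 mm, 12 mm thick, dark sole; square stem 24 x 24 mm from 12 to 56 mm above the underside, to grasp about 40 mm up. Origin: centre of the underside; z up the stem, x and y square to the sides. Sole slips or grips: only the ramp tells, numbers unknown. A bottle or jar stands about 51 mm away (centres) on its own +x or -x side
- ramp: fixed test ramp, base 188 x 130 mm. Origin at the centre of its underside, z up; its polished face rises along its own +x at 25 degrees, is 200 mm long up the slope and 130 mm wide (its y), without side rails
- ramp_mid (a point): middle of the ramp's face, on it, 57 mm above the ramp's origin, where a dark line crosses the face; the upper half lies on the +x side. Axes as the ramp's (not tilted). A slipping foot let go there starts at once and is at the stop within 1 s; a gripping one stays still
- ramp_stop (a point): point on the face at the inner side of the stop at its lower end, 94 mm down the slope from the middle. The stop is 14 mm high above the face and as wide as the ramp; a foot that slid rests against it, still on the slope, its centre about 22 mm up the slope from here
- square_tray: fixed open square tray for the feet that stay, outer 118 x 118 mm, walls 4 mm thick and 18 mm high, floor 4 mm thick; origin at the centre of its underside, x and y square to the walls
- round_dish: fixed open round dish for the feet that slide, inner diameter 117 mm at the floor, 128 mm over the rim, 18 mm high, floor 4 mm thick; origin at the centre of its underside
- cement: brown bottle with a black cap, 32 mm across, 62 mm tall; stands close beside one foot; bystander, origin at the centre of its underside
- pad_jar: clear jar with a white lid, 42 mm across, 44 mm tall; stands close beside one foot; bystander, origin at the centre of its underside
- dropper: red dropper bottle with a white nozzle, 26 mm across, 78 mm tall; stands close beside one foot; bystander, origin at the centre of its underside
- marker: white marker pen with a black cap, lying, 135 mm long, 17 mm thick; bystander, origin at the centre of its underside
- lens: clear lens lying flat, 53 mm across, 6 mm thick; bystander, origin at the centre of its underside
- orange_pliers: pliers with orange grips lying flat, 145 x 48 x 12 mm; bystander, origin at the centre of its underside
Not all that is in view belongs to the job. Leave any green look-alike of the foot_c alone.

How it is judged (in metres and radians):
On the way, in this order (a step that is already met when the one before it is completed fails the run):
1. a first foot stands let go on the ramp: a gripping one at rest on the upper half, a slipping one slid down to the stop at the bottom (((x of foot_a in the frame of ramp between -0.005 and 0.09 m and y of foot_a in the frame of ramp between -0.06 and 0.06 m and angle between foot_a's own z axis and vertical between 0.33 and 0.55 rad and contact force between foot_a and ramp above 0.02 N and contact force between foot_a and the fingers below 0.05 N and linear speed of foot_a below 0.03 m/s) or (x of foot_b in the frame of ramp between -0.09 and -0.04 m and y of foot_b in the frame of ramp between -0.06 and 0.06 m and angle between foot_b's own z axis and vertical between 0.33 and 0.55 rad and contact force between foot_b and ramp above 0.02 N and contact force between foot_b and the fingers below 0.05 N and linear speed of foot_b below 0.03 m/s) or (x of foot_c in the frame of ramp between -0.005 and 0.09 m and y of foot_c in the frame of ramp between -0.06 and 0.06 m and angle between foot_c's own z axis and vertical between 0.33 and 0.55 rad and contact force between foot_c and ramp above 0.02 N and contact force between foot_c and the fingers below 0.05 N and linear speed of foot_c below 0.03 m/s))), for 0.2 s.
2. one foot stands in its tray or dish (((x of foot_a in the frame of square_tray between -0.045 and 0.045 m and y of foot_a in the frame of square_tray between -0.045 and 0.045 m and z of foot_a in the frame of square_tray between -0.005 and 0.01 m and angle between foot_a's own z axis and vertical below 0.1 rad and contact force between foot_a and the fingers below 0.05 N and linear speed of foot_a below 0.03 m/s) or (horizontal distance between foot_b and round_dish below 0.045 m and z of foot_b in the frame of round_dish between -0.005 and 0.01 m and angle between foot_b's own z axis and vertical below 0.1 rad and contact force between foot_b and the fingers below 0.05 N and linear speed of foot_b below 0.03 m/s) or (x of foot_c in the frame of square_tray between -0.045 and 0.045 m and y of foot_c in the frame of square_tray between -0.045 and 0.045 m and z of foot_c in the frame of square_tray between -0.005 and 0.01 m and angle between foot_c's own z axis and vertical below 0.1 rad and contact force between foot_c and the fingers below 0.05 N and linear speed of foot_c below 0.03 m/s))), for 0.2 s.
3. with one foot sorted, a second stands let go on the ramp: a gripping one at rest on the upper half, a slipping one slid down to the stop at the bottom ((((x of foot_a in the frame of square_tray between -0.045 and 0.045 m and y of foot_a in the frame of square_tray between -0.045 and 0.045 m and z of foot_a in the frame of square_tray between -0.005 and 0.01 m and angle between foot_a's own z axis and vertical below 0.1 rad and contact force between foot_a and the fingers below 0.05 N and linear speed of foot_a below 0.03 m/s) and (x of foot_b in the frame of ramp between -0.09 and -0.04 m and y of foot_b in the frame of ramp between -0.06 and 0.06 m and angle between foot_b's own z axis and vertical between 0.33 and 0.55 rad and contact force between foot_b and ramp above 0.02 N and contact force between foot_b and the fingers below 0.05 N and linear speed of foot_b below 0.03 m/s)) or ((x of foot_a in the frame of square_tray between -0.045 and 0.045 m and y of foot_a in the frame of square_tray between -0.045 and 0.045 m and z of foot_a in the frame of square_tray between -0.005 and 0.01 m and angle between foot_a's own z axis and vertical below 0.1 rad and contact force between foot_a and the fingers below 0.05 N and linear speed of foot_a below 0.03 m/s) and (x of foot_c in the frame of ramp between -0.005 and 0.09 m and y of foot_c in the frame of ramp between -0.06 and 0.06 m and angle between foot_c's own z axis and vertical between 0.33 and 0.55 rad and contact force between foot_c and ramp above 0.02 N and contact force between foot_c and the fingers below 0.05 N and linear speed of foot_c below 0.03 m/s)) or ((horizontal distance between foot_b and round_dish below 0.045 m and z of foot_b in the frame of round_dish between -0.005 and 0.01 m and angle between foot_b's own z axis and vertical below 0.1 rad and contact force between foot_b and the fingers below 0.05 N and linear speed of foot_b below 0.03 m/s) and (x of foot_a in the frame of ramp between -0.005 and 0.09 m and y of foot_a in the frame of ramp between -0.06 and 0.06 m and angle between foot_a's own z axis and vertical between 0.33 and 0.55 rad and contact force between foot_a and ramp above 0.02 N and contact force between foot_a and the fingers below 0.05 N and linear speed of foot_a below 0.03 m/s)) or ((horizontal distance between foot_b and round_dish below 0.045 m and z of foot_b in the frame of round_dish between -0.005 and 0.01 m and angle between foot_b's own z axis and vertical below 0.1 rad and contact force between foot_b and the fingers below 0.05 N and linear speed of foot_b below 0.03 m/s) and (x of foot_c in the frame of ramp between -0.005 and 0.09 m and y of foot_c in the frame of ramp between -0.06 and 0.06 m and angle between foot_c's own z axis and vertical between 0.33 and 0.55 rad and contact force between foot_c and ramp above 0.02 N and contact force between foot_c and the fingers below 0.05 N and linear speed of foot_c below 0.03 m/s)) or ((x of foot_c in the frame of square_tray between -0.045 and 0.045 m and y of foot_c in the frame of square_tray between -0.045 and 0.045 m and z of foot_c in the frame of square_tray between -0.005 and 0.01 m and angle between foot_c's own z axis and vertical below 0.1 rad and contact force between foot_c and the fingers below 0.05 N and linear speed of foot_c below 0.03 m/s) and (x of foot_a in the frame of ramp between -0.005 and 0.09 m and y of foot_a in the frame of ramp between -0.06 and 0.06 m and angle between foot_a's own z axis and vertical between 0.33 and 0.55 rad and contact force between foot_a and ramp above 0.02 N and contact force between foot_a and the fingers below 0.05 N and linear speed of foot_a below 0.03 m/s)) or ((x of foot_c in the frame of square_tray between -0.045 and 0.045 m and y of foot_c in the frame of square_tray between -0.045 and 0.045 m and z of foot_c in the frame of square_tray between -0.005 and 0.01 m and angle between foot_c's own z axis and vertical below 0.1 rad and contact force between foot_c and the fingers below 0.05 N and linear speed of foot_c below 0.03 m/s) and (x of foot_b in the frame of ramp between -0.09 and -0.04 m and y of foot_b in the frame of ramp between -0.06 and 0.06 m and angle between foot_b's own z axis and vertical between 0.33 and 0.55 rad and contact force between foot_b and ramp above 0.02 N and contact force between foot_b and the fingers below 0.05 N and linear speed of foot_b below 0.03 m/s)))), for 0.2 s.
4. two feet stand in their tray or dish ((((x of foot_a in the frame of square_tray between -0.045 and 0.045 m and y of foot_a in the frame of square_tray between -0.045 and 0.045 m and z of foot_a in the frame of square_tray between -0.005 and 0.01 m and angle between foot_a's own z axis and vertical below 0.1 rad and contact force between foot_a and the fingers below 0.05 N and linear speed of foot_a below 0.03 m/s) and (horizontal distance between foot_b and round_dish below 0.045 m and z of foot_b in the frame of round_dish between -0.005 and 0.01 m and angle between foot_b's own z axis and vertical below 0.1 rad and contact force between foot_b and the fingers below 0.05 N and linear speed of foot_b below 0.03 m/s)) or ((x of foot_a in the frame of square_tray between -0.045 and 0.045 m and y of foot_a in the frame of square_tray between -0.045 and 0.045 m and z of foot_a in the frame of square_tray between -0.005 and 0.01 m and angle between foot_a's own z axis and vertical below 0.1 rad and contact force between foot_a and the fingers below 0.05 N and linear speed of foot_a below 0.03 m/s) and (x of foot_c in the frame of square_tray between -0.045 and 0.045 m and y of foot_c in the frame of square_tray between -0.045 and 0.045 m and z of foot_c in the frame of square_tray between -0.005 and 0.01 m and angle between foot_c's own z axis and vertical below 0.1 rad and contact force between foot_c and the fingers below 0.05 N and linear speed of foot_c below 0.03 m/s)) or ((horizontal distance between foot_b and round_dish below 0.045 m and z of foot_b in the frame of round_dish between -0.005 and 0.01 m and angle between foot_b's own z axis and vertical below 0.1 rad and contact force between foot_b and the fingers below 0.05 N and linear speed of foot_b below 0.03 m/s) and (x of foot_c in the frame of square_tray between -0.045 and 0.045 m and y of foot_c in the frame of square_tray between -0.045 and 0.045 m and z of foot_c in the frame of square_tray between -0.005 and 0.01 m and angle between foot_c's own z axis and vertical below 0.1 rad and contact force between foot_c and the fingers below 0.05 N and linear speed of foot_c below 0.03 m/s)))), for 0.2 s.
5. with two feet sorted, the third stands let go on the ramp: a gripping one at rest on the upper half, a slipping one slid down to the stop at the bottom ((((x of foot_a in the frame of square_tray between -0.045 and 0.045 m and y of foot_a in the frame of square_tray between -0.045 and 0.045 m and z of foot_a in the frame of square_tray between -0.005 and 0.01 m and angle between foot_a's own z axis and vertical below 0.1 rad and contact force between foot_a and the fingers below 0.05 N and linear speed of foot_a below 0.03 m/s) and (horizontal distance between foot_b and round_dish below 0.045 m and z of foot_b in the frame of round_dish between -0.005 and 0.01 m and angle between foot_b's own z axis and vertical below 0.1 rad and contact force between foot_b and the fingers below 0.05 N and linear speed of foot_b below 0.03 m/s) and (x of foot_c in the frame of ramp between -0.005 and 0.09 m and y of foot_c in the frame of ramp between -0.06 and 0.06 m and angle between foot_c's own z axis and vertical between 0.33 and 0.55 rad and contact force between foot_c and ramp above 0.02 N and contact force between foot_c and the fingers below 0.05 N and linear speed of foot_c below 0.03 m/s)) or ((x of foot_a in the frame of square_tray between -0.045 and 0.045 m and y of foot_a in the frame of square_tray between -0.045 and 0.045 m and z of foot_a in the frame of square_tray between -0.005 and 0.01 m and angle between foot_a's own z axis and vertical below 0.1 rad and contact force between foot_a and the fingers below 0.05 N and linear speed of foot_a below 0.03 m/s) and (x of foot_c in the frame of square_tray between -0.045 and 0.045 m and y of foot_c in the frame of square_tray between -0.045 and 0.045 m and z of foot_c in the frame of square_tray between -0.005 and 0.01 m and angle between foot_c's own z axis and vertical below 0.1 rad and contact force between foot_c and the fingers below 0.05 N and linear speed of foot_c below 0.03 m/s) and (x of foot_b in the frame of ramp between -0.09 and -0.04 m and y of foot_b in the frame of ramp between -0.06 and 0.06 m and angle between foot_b's own z axis and vertical between 0.33 and 0.55 rad and contact force between foot_b and ramp above 0.02 N and contact force between foot_b and the fingers below 0.05 N and linear speed of foot_b below 0.03 m/s)) or ((horizontal distance between foot_b and round_dish below 0.045 m and z of foot_b in the frame of round_dish between -0.005 and 0.01 m and angle between foot_b's own z axis and vertical below 0.1 rad and contact force between foot_b and the fingers below 0.05 N and linear speed of foot_b below 0.03 m/s) and (x of foot_c in the frame of square_tray between -0.045 and 0.045 m and y of foot_c in the frame of square_tray between -0.045 and 0.045 m and z of foot_c in the frame of square_tray between -0.005 and 0.01 m and angle between foot_c's own z axis and vertical below 0.1 rad and contact force between foot_c and the fingers below 0.05 N and linear speed of foot_c below 0.03 m/s) and (x of foot_a in the frame of ramp between -0.005 and 0.09 m and y of foot_a in the frame of ramp between -0.06 and 0.06 m and angle between foot_a's own z axis and vertical between 0.33 and 0.55 rad and contact force between foot_a and ramp above 0.02 N and contact force between foot_a and the fingers below 0.05 N and linear speed of foot_a below 0.03 m/s)))), for 0.2 s.
At the end, for the whole second after the job is handed in: feet that stayed stand in the square tray (centre within 45 mm of the tray's along both walls), feet that slid in the round dish (centre within 45 mm of the dish's), each flat on the floor (underside within 10 mm of the tray's underside), upright within 0.1 rad, at rest, let go (x of foot_a in the frame of square_tray between -0.045 and 0.045 m and y of foot_a in the frame of square_tray between -0.045 and 0.045 m and z of foot_a in the frame of square_tray between -0.005 and 0.01 m and angle between each of foot_a, foot_b, foot_c's own z axis and vertical below 0.1 rad and contact force between each of foot_a, foot_b, foot_c and the fingers below 0.05 N and linear speed of each of foot_a, foot_b, foot_c below 0.03 m/s and horizontal distance between foot_b and round_dish below 0.045 m and z of foot_b in the frame of round_dish between -0.005 and 0.01 m and x of foot_c in the frame of square_tray between -0.045 and 0.045 m and y of foot_c in the frame of square_tray between -0.045 and 0.045 m and z of foot_c in the frame of square_tray between -0.005 and 0.01 m); the robot touches nothing.
It fails at once if a foot topples (leans more than 1.2 rad) (angle between any of foot_a, foot_b, foot_c's own z axis and vertical above 1.2 rad).
It fails at once if a bystander (bottle, jar, marker, lens, pliers) is moved more than 30 mm (distance of any of cement, pad_jar, dropper, marker, lens, orange_pliers from where it was at the start of the episode above 0.03 m).
It also fails if it takes over 72 s, if anything falls off the work surface, if the arm or the gripper's body presses on something with over 40 N, if the wrist force passes 120 N, or if a joint passes its speed limit or range.

### The arm

A 6-joint arm with a two-finger parallel gripper is mounted at the origin on the work surface; the furniture and walls round the work are solid. World frame = base frame: x ahead of the robot, y to its left, z up, the work surface at z = 0. Lengths are in mm, angles in rad, forces in N, time in s.
With the tool pointing down it reaches from about 350 to 975 mm from the base axis. Payload 7.1 kg.
Tool frame: the origin (TCP) lies at the centre of the arm's flange, where the gripper is bolted on; the fingertips stand 182 mm ahead of it and the grasp point (between the pads) lies 163 mm ahead of it; x points along the fingers, y is the direction in which the jaws open and shut, and the axes are right-handed (so a half turn about x gives the same grasp; the last joint's range is limited). The gripper opens to 88 mm and grips with 3 to 60 N. Pads are 20 mm wide; open, the fingers measure 115 mm over their backs; the gripper's body (75 mm by 178 mm) begins 61 mm behind the grasp point.
Start: joints at [-1.135, 0.423, 1.63, -0, 1.089, -0.019], TCP at [274.566, -561.444, 404.675] pointing down, gripper open.
Joint ranges: [-3, 3], [-0.9, 2.11], [0.09, 2.58], [-1.31, 4.45], [0.11, 2.69], [-2.54, 2.54]. Speed limits (rad/s): [2.39, 2.39, 3.01, 3.14, 3.14, 3.14].

### API

Orientations are given as a rotation vector (axis times angle).
In Python, from workcell import readout, viewer, workorder, models gives the robot as it stands. The module is installed in compiled form; this text tells all that it offers.
- The arm moves only by the tool apply_moves, never from a script. Its argument "commands" is a list that holds one entry, the list of rows, each a list of 4 numbers: the shift along the world's x, y, z in m, then the turn about the world's z in rad. A call has 1 to 8 rows; each row is the pose to reach, as a shift and turn from the pose commanded when the call began; what a row does not reach only later rows make up. A row lasts 1/8 s, in which the tool goes at most 62.5 mm and 10.7 degrees, less where a joint would pass 70% of its speed; a pose out of reach is approached as far as the arm can. A call with a gripper value outside its range is refused whole. "gripper" is the finger opening in m, from 0 to 0.0878, set as the call begins (left out, the last holds). The fingers move at their own pace and stop on an object; the grip force is fixed at half the most. Time passes only in rows, so rows that repeat a pose let the fingers close. It gives the time, the measured TCP pose, the force and the opening at its end, in the units of the state.
- readout.get_obs(): the state, without advancing time (a new reading comes with each control period).
- viewer.get_image(name): name is "side" or "top" or "wrist"; returns a dict with "color" (400x640x3 uint8, red, green, blue), "vertical_fov" (degrees; the focal length in pixels is half the picture's height over the tangent of half this angle, whatever the lens; pixels are square), "cx", "cy" (the principal point, pixels), "D" ([k1, k2, p1, p2, k3] as OpenCV has them; the pictures are not rectified), "rvec" (rotation vector, rad) and "tvec" (3), from world to camera coordinates, as OpenCV has them. Camera axes: x right, y down, z forward; pixel columns grow to the right and rows downward; lengths in mm; the calibration is good to about 2 mm. A picture is of the moment at which its call begins. There is no depth.
- workorder.close_job(): hands the job in, once; it reports no verdict.
Trained networks look in the newest picture that a camera, given by its name, has taken for a name from the list of things; names that differ only in an ending like _2 or _b are one class to them, and where a whole thing is asked for, a point or a joint stands for the part that bears it (a point fixed in the world has none). Each returns a list of dicts, best first, with "conf" (0 to 1); they miss things now and then, are a little off and sometimes report something else, mostly with a low value. They report only what shows in the picture. A call takes as long as a camera call. They do not tell look-alikes from the thing itself.
- models.search_frame(camera, label): "position" ([x, y, z] in mm, in world coordinates, good to about 4 mm: the middle of the surface that is visible of it).
- models.place_of(camera, label): "position" ([x, y, z] in mm, in world coordinates, good to about 4 mm: a listed point, or the origin of a listed thing).
The state is a dict: "t": time; "qpos": joint angles; "qvel": joint speeds; "joint_torque": joint torques, N m; "ee_pos": TCP position; "orientation": TCP orientation; "ft_force": force on the tool from outside, world axes, zero at the start; "moment": the same for the moment, N m; "width": finger opening in mm.
Only numpy, scipy, OpenCV 4.12 (cv2) and the standard library are available. Lean on these libraries where they do the work, as an engineer would, in place of code of your own. Each camera call takes 0.05 s, during which the arm holds its last target.

## Working session

There is one attempt and no reset: what is moved stays moved. The work goes in short steps, Python scripts to look and compute and a tool call to move; the robot and the scene stay as the last step left them, time stands still between calls to the robot, and variables do not carry over. Pictures are saved under pics/ and viewed, and the job is handed in when it is done.

Besides the shell and the picture viewer there is one more tool, called after "Request:" as name(argument=value, ...), one argument or row to a line, values as JSON. apply_moves: Moves the arm, as the interface text tells. Its arguments: {"type":"object","properties":{"commands":{"type":"array","items":{"type":"array","items":{"type":"array","items":{"type":"number"}}}},"gripper":{"type":"number"}},"required":["commands"]}

```bash
mkdir -p pics; python3 - <<'E'
from workcell import readout, viewer, models
import cv2
s=readout.get_obs(); print(s['t'],s['ee_pos'],s['orientation'],s['width'])
for n in ['side','top']:
    i=viewer.get_image(n); cv2.imwrite(f'pics/{n}0.png',cv2.cvtColor(i['color'],cv2.COLOR_RGB2BGR)); print(n,i['vertical_fov'],i['cx'],i['cy'],i['D'],i['rvec'],i['tvec'])
    for l in ['foot_a','ramp','ramp_mid','square_tray','round_dish','cement','pad_jar','dropper']:
        print(l,[(round(d['conf'],2),[round(float(x)) for x in d['position']]) for d in models.place_of(n,l)])
print(readout.get_obs()['t'])
E
```

```text
0.0 [ 274.45305185 -561.22419195  403.91328058] [ 1.96913876  0.4571657  -1.96972615] 87.86778140454214
side 48.86187206830757 314.2600561960419 200.28555480550574 [-0.05029762  0.          0.          0.          0.        ] [ 2.23078055 -0.27169261  0.16002124] [-566.4521646    56.67528177 1196.72720289]
foot_a [(0.81, [418, 54, 4]), (0.72, [441, -420, 0]), (0.72, [732, -90, -3]), (0.68, [399, -281, -2]), (0.56, [446, -303, 0])]
ramp [(0.82, [544, -132, 0])]
ramp_mid [(0.82, [547, -135, 60])]
square_tray [(0.82, [568, -348, -3]), (0.21, [388, -101, -2])]
round_dish [(0.7, [394, 175, 1]), (0.6, [395, -285, -2])]
cement [(0.71, [438, -414, 0]), (0.66, [397, -281, 2])]
pad_jar [(0.52, [376, 66, -2])]
dropper [(0.52, [478, -392, 4])]
top 57.97191615783565 318.75147601831173 198.955075491228 [0.02366654 0.         0.         0.         0.        ] [ 2.19992784 -2.14779875  0.12241622] [-121.91920438  548.06537468  987.96392837]
foot_a [(0.8, [442, -419, 1]), (0.7, [444, -299, -2]), (0.47, [735, -87, -5]), (0.46, [479, -393, -1]), (0.31, [399, -277, -1])]
ramp []
ramp_mid [(0.66, [543, -132, 58]), (0.6, [548, -133, 0])]
square_tray [(0.94, [575, -353, 2]), (0.52, [441, -417, -1])]
round_dish [(0.83, [391, 174, -1])]
cement [(0.46, [399, -277, 2])]
pad_jar [(0.67, [375, 70, 3])]
dropper [(0.71, [387, -100, -2]), (0.63, [480, -390, 1])]
0.9
```

View pics/side0.png

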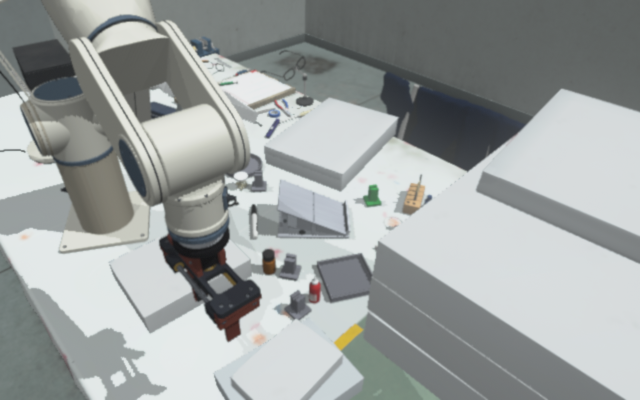

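View pics/top0.png

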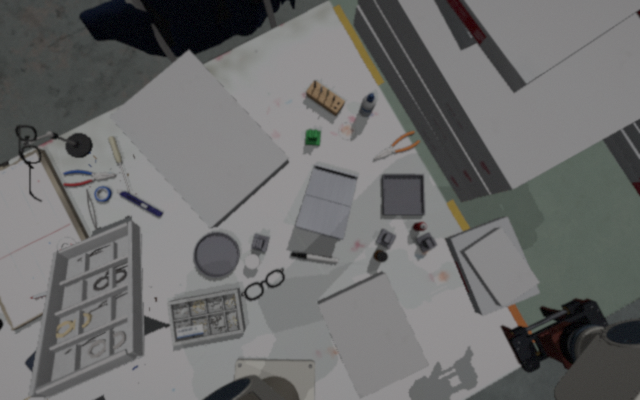

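```bash
cat > h.py <<'E'
import numpy as np, cv2
def K(i):
    f=200/np.tan(np.radians(i['vertical_fov'])/2); return np.array([[f,0,i['cx']],[0,f,i['cy']],[0,0,1.]])
class Cam:
    def __init__(s,vf,cx,cy,D,r,t):
        f=200/np.tan(np.radians(vf)/2); s.K=np.array([[f,0,cx],[0,f,cy],[0,0,1.]]);s.D=np.array(D,float);s.r=np.array(r,float);s.t=np.array(t,float);s.R=cv2.Rodrigues(s.r)[0];s.c=-s.R.T@s.t
    def ray(s,p):
        u=cv2.undistortPoints(np.array([[p]],float),s.K,s.D)[0,0]; return s.R.T@np.array([u[0],u[1],1])
    def at(s,p,z):
        d=s.ray(p); return s.c+d*(z-s.c[2])/d[2]
    def proj(s,P): return cv2.projectPoints(np.array(P,float).reshape(-1,3),s.r,s.t,s.K,s.D)[0][:,0]
side=Cam(48.86187206830757,314.2600561960419,200.28555480550574,[-0.05029762,0,0,0,0],[2.23078055,-0.27169261,0.16002124],[-566.4521646,56.67528177,1196.72720289])
top=Cam(57.97191615783565,318.75147601831173,198.955075491228,[0.02366654,0,0,0,0],[2.19992784,-2.14779875,0.12241622],[-121.91920438,548.06537468,987.96392837])
def fromimg(i): return Cam(i['vertical_fov'],i['cx'],i['cy'],i['D'],i['rvec'],i['tvec'])
def crop(f,o,x0,y0,x1,y1,k):
    a=cv2.imread(f)[y0:y1,x0:x1]; cv2.imwrite(o,cv2.resize(a,None,fx=k,fy=k,interpolation=cv2.INTER_CUBIC))
E
python3 - <<'E'
from h import *
print(side.c,top.c)
crop('pics/top0.png','pics/tc1.png',180,140,460,340,2.85)
crop('pics/side0.png','pics/sc1.png',210,140,390,330,4)
crop('pics/side0.png','pics/sc1.png',200,140,400,290,4)
E
```

```text
[  307.02273823 -1010.18406774   800.93778034] [ 447.22676221  -99.28046568 1039.92513354]
```

View pics/tc1.png

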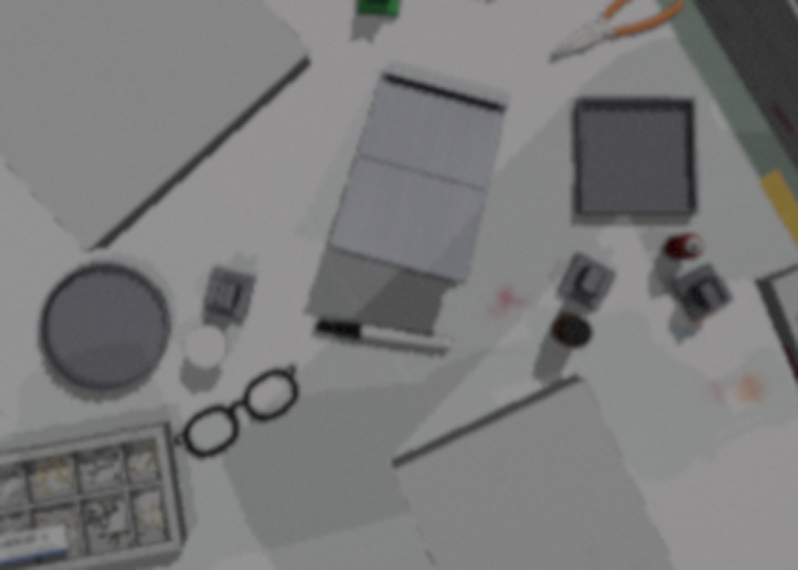

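View pics/sc1.png

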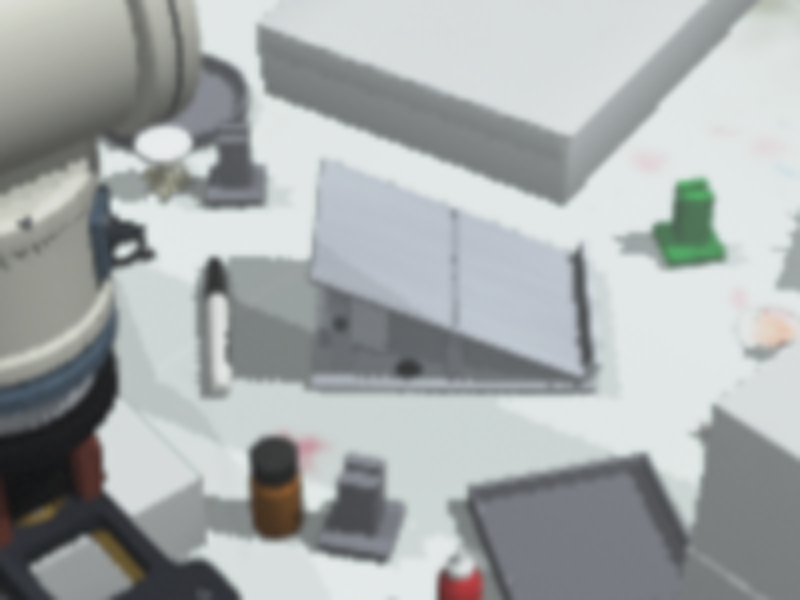

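```bash
python3 - <<'E'
from h import *
def up(f,x0,y0,w,h,k):
    a=cv2.imread(f)[y0:y0+h,x0:x0+w]; a=cv2.convertScaleAbs(a,alpha=1.5 if 'top' in f else 1); return cv2.resize(a,None,fx=k,fy=k,interpolation=cv2.INTER_CUBIC)
A=np.hstack([up('pics/top0.png',236,222,49,49,8),up('pics/top0.png',362,220,49,49,8)])
B=np.hstack([up('pics/top0.png',402,212,49,49,8),up('pics/top0.png',280,155,98,98,4)])
cv2.imwrite('pics/z1.png',np.vstack([A,B])[:600] if 0 else cv2.resize(np.vstack([A,B]),(600,600)))
# projections of network positions
for P in [(418,54),(446,-301),(441,-419)]:
    print(P, top.proj([[P[0],P[1],z] for z in (0,12,56)]).round(1).tolist())
E
```

```text
(418, 54) [[260.5, 244.9], [259.8, 245.0], [257.4, 245.4]]
(446, -301) [[384.8, 238.0], [385.6, 238.0], [388.8, 238.1]]
(441, -419) [[426.0, 240.7], [427.3, 240.8], [432.4, 241.0]]
```

View pics/z1.png

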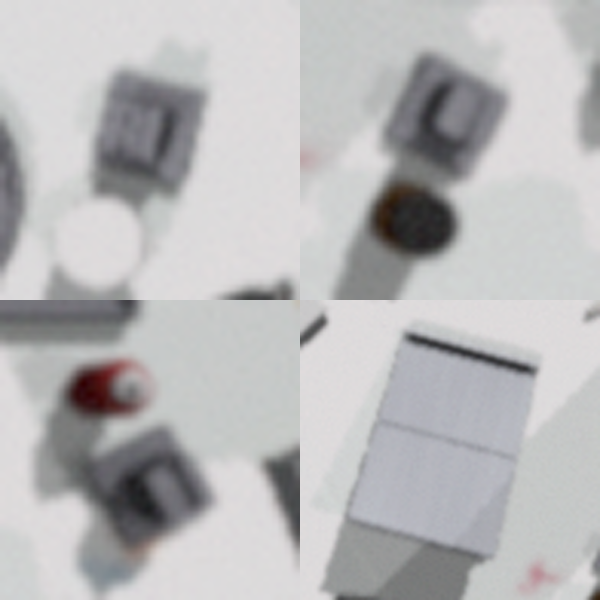

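```bash
python3 - <<'E'
from h import *
def px(p,o,off,k): return (o[0]+(p[0]-off[0])/k-0.5+0.5/k, o[1]+(p[1]-off[1])/k-0.5+0.5/k)
k=600/98
F={'1':([(119,70),(206,92),(182,190),(96,160)],(236,222),(0,0)),
'2':([(428,52),(510,95),(463,181),(384,142)],(362,220),(300,0)),
'3':([(170,428),(215,500),(140,550),(88,465)],(402,212),(0,300))}
for n,(c,o,off) in F.items():
    W=np.array([top.at(px(p,o,off,k),9)[:2] for p in c]); e=[W[(i+1)%4]-W[i] for i in range(4)]
    print(n,W.mean(0).round(1),[round(float(np.linalg.norm(x)),1) for x in e],[round(float(np.degrees(np.arctan2(x[1],x[0]))%90),1) for x in e])
k2=k/2
R=lambda p,z:top.at(px(p,(280,155),(300,300),k2),z)
for a,b,z in [((350,520),(495,557),99),((380,422),(515,458),57),((407,337),(536,371),18)]:
    A,B=R(a,z),R(b,z); print(A.round(1),B.round(1),((A+B)/2).round(1),np.linalg.norm(A-B).round(1),np.degrees(np.arctan2(*(B-A)[1::-1])).round(1))
k3=2.85
T=np.array([top.at(px(p,(180,140),(0,0),k3),18)[:2] for p in [(572,98),(693,98),(695,215),(572,217)]]);print(T.round(1),T.mean(0))
D=np.array([top.at(px(p,(180,140),(0,0),k3),18)[:2] for p in [(105,260),(105,393),(38,327),(172,327)]]);print(D.round(1),D[:2].mean(0),D[2:].mean(0))
# feet side with marker etc
E
```

```text
1 [425.1  53.7] [41.6, 46.0, 42.1, 42.4] [77.2, 78.3, 72.3, 78.0]
2 [ 443.8 -301.1] [42.7, 45.6, 40.4, 46.7] [63.6, 61.5, 65.1, 64.3]
3 [ 437.8 -418. ] [38.6, 42.3, 45.2, 42.2] [32.1, 34.3, 31.8, 25.3]
[470.2 -50.7  99. ] [ 441.9 -174.3   99. ] [ 456.  -112.5   99. ] 126.8 -102.9
[559.3 -72.7  57. ] [ 529.9 -194.1   57. ] [ 544.6 -133.4   57. ] 124.9 -103.6
[644.5 -94.8  18. ] [ 615.4 -216.3   18. ] [ 629.9 -155.5   18. ] 124.9 -103.5
[[ 628.  -283.9]
 [ 631.1 -405.8]
 [ 513.2 -407.1]
 [ 508.2 -284.7]] [ 570.10901257 -345.37017168]
[[454.8 175.8]
 [326.4 168.8]
 [388.3 237.1]
 [391.  107.1]] [390.61171178 172.28228294] [389.68698972 172.1280841 ]
```

```bash
python3 - <<'E'
from h import *
def tri(a,b):
    d1,d2=top.ray(a),side.ray(b); A=np.c_[d1,-d2]; s=np.linalg.lstsq(A,side.c-top.c,rcond=None)[0]
    p,q=top.c+s[0]*d1,side.c+s[1]*d2; return ((p+q)/2).round(),np.linalg.norm(p-q).round(1)
for n,a,b in [('A',(383.5,272.6),(250,257)),('B lower',(447,238),(298,323)),('B2',(497,217),(359,376)),('C',(288,160),(342.5,173.7)),('C2',(212,224),(265,147)),('upper B', (466,240),(290,330))]: print(n,tri(a,b))
from workcell import readout
from scipy.spatial.transform import Rotation as R
s=readout.get_obs();print(R.from_rotvec(s['orientation']).as_matrix().round(3))
from workcell import viewer
i=viewer.get_image('wrist');cv2.imwrite('pics/w0.png',cv2.cvtColor(i['color'],cv2.COLOR_RGB2BGR));c=fromimg(i);print(c.c,c.R.round(2),i['vertical_fov'])
E
```

```text
A (array([ 355., -286.,   63.]), np.float64(2.3))
B lower (array([ 440., -467.,   29.]), np.float64(21.2))
B2 (array([ 513., -610.,   28.]), np.float64(2.3))
C (array([657., -23.,  70.]), np.float64(10.7))
C2 (array([471., 176.,  67.]), np.float64(3.8))
upper B (array([ 426., -504.,   63.]), np.float64(41.5))
[[-0.     0.439 -0.898]
 [-0.    -0.898 -0.439]
 [-1.     0.     0.   ]]
[ 345.91569116 -526.64460113  385.18958842] [[ 0.44 -0.9  -0.  ]
 [-0.86 -0.42  0.29]
 [-0.26 -0.13 -0.96]] 71.72599841775377
```

View pics/w0.png

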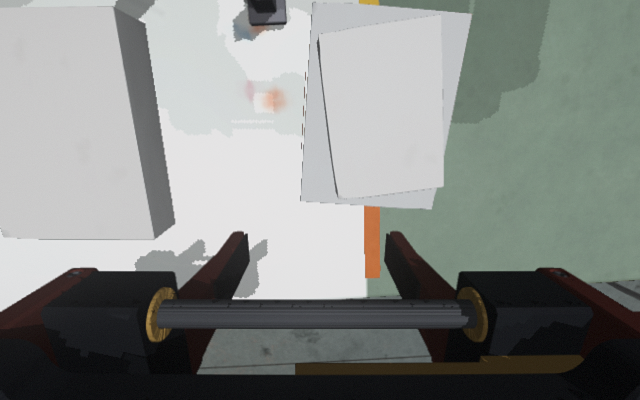

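Request:
apply_moves(
  commands=[
    [[0.04,0.035,-0.02,0.02],[0.08,0.07,-0.05,0.05],[0.12,0.105,-0.08,0.08],[0.164,0.143,-0.11,0.105],[0.164,0.143,-0.11,0.105],[0.164,0.143,-0.11,0.105]],
  ],
  gripper=0.06,
)

```text
t: 1.7
ee_pos: [438.7, -418.6, 294.8]
orientation: [1.904, 0.548, -1.904]
ft_force: [-0.1, -0.5, 0.7]
width: 59.8
```

```bash
cat >> h.py <<'E'
def snap(n,name):
    from workcell import viewer
    i=viewer.get_image(n);cv2.imwrite(f'pics/{name}.png',cv2.cvtColor(i['color'],cv2.COLOR_RGB2BGR)); return fromimg(i)
def st():
    from workcell import readout
    from scipy.spatial.transform import Rotation as R
    s=readout.get_obs(); m=R.from_rotvec(s['orientation']).as_matrix()
    print('t',round(s['t'],2),'pos',s['ee_pos'].round(1),'jaw',round(float(np.degrees(np.arctan2(m[1,1],m[0,1]))),1),'w',round(s['width'],1),'F',np.round(s['ft_force'],1))
E
cat > w.py <<'E'
import sys,pickle
from h import *
st(); c=snap('wrist',sys.argv[1]); pickle.dump(c,open(f'pics/{sys.argv[1]}.pkl','wb')); print(c.c.round(1))
E
python3 w.py w1
```

```text
t 1.7 pos [ 438.7 -418.6  294.8] jaw -57.9 w 59.8 F [-0.1 -0.5  0.7]
[ 506.  -376.5  275.3]
```

View pics/w1.png

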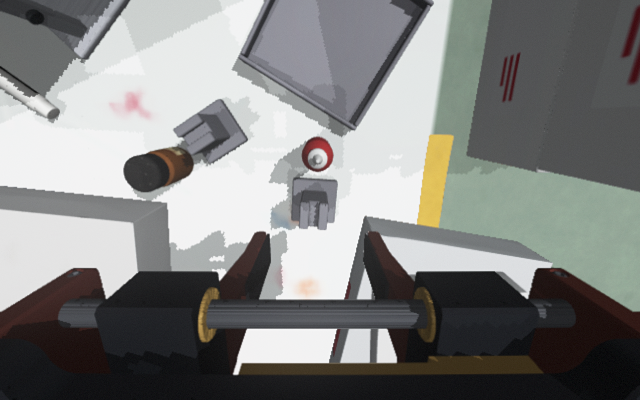

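```bash
python3 - <<'E'
from h import *; import pickle
crop('pics/w1.png','pics/w1c.png',260,120,390,250,4.6)
E
```

```text
(no output)
```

View pics/w1c.png

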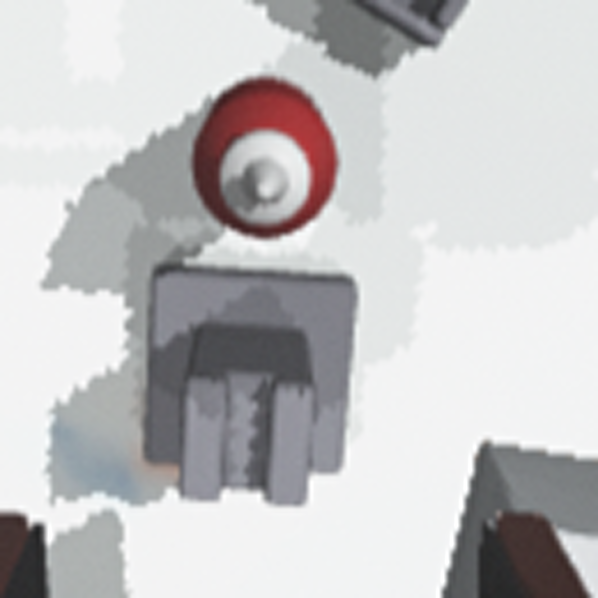

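```bash
cat > q.py <<'E'
from h import *; import pickle
def quad(name,o,k,base,stem,zb=12,zs=56):
    c=pickle.load(open(f'pics/{name}.pkl','rb'))
    f=lambda p,z:c.at((o[0]+(p[0]+.5)/k-.5,o[1]+(p[1]+.5)/k-.5),z)[:2]
    for q,z in ((base,zb),(stem,zs)):
        if not q: continue
        W=np.array([f(p,z) for p in q]);e=[W[(i+1)%4]-W[i] for i in range(4)]
        print(z,W.mean(0).round(1),[round(float(np.linalg.norm(x)),1) for x in e],[round(float(np.degrees(np.arctan2(x[1],x[0]))%90),1) for x in e])
E
python3 - <<'E'
from q import *
quad('w1',(260,120),4.6,[(155,268),(357,282),(340,472),(147,463)],[(188,378),(313,384),(304,504),(181,497)])
c=pickle.load(open('pics/w1.pkl','rb'))
for z in (30,60): print(c.at((260+485/4.6,120+445/4.6),z))
for z in (62,): print('cement',c.at((144,171),62))
E
```

```text
12 [ 438.4 -415.8] [42.7, 43.0, 42.6, 43.9] [28.2, 28.4, 29.4, 28.5]
56 [ 438.4 -415.7] [22.5, 23.3, 22.8, 23.1] [29.3, 28.8, 28.7, 28.0]
[ 455.63487769 -462.5091057    30.        ]
[ 461.79342522 -451.99219405   60.        ]
cement [ 401.02534604 -282.91057827   62.        ]
```

Request:
apply_moves(
  commands=[
    [[0,0.0026,-0.03,-0.061],[0,0.0026,-0.07,-0.061],[0,0.0026,-0.0917,-0.061],[0,0.0026,-0.0917,-0.061]],
  ],
  gripper=0.05,
)

```text
t: 2.25
ee_pos: [437.7, -416.4, 202.2]
orientation: [1.942, 0.495, -1.945]
ft_force: [0.5, -0.3, -0.0]
width: 50.1
```

Request:
apply_moves(
  commands=[
    [[0,0,0,0],[0,0,0,0],[0,0,0,0],[0,0,0,0]],
  ],
  gripper=0.0,
)

```text
t: 2.75
ee_pos: [438.9, -416.0, 204.0]
orientation: [1.942, 0.494, -1.941]
ft_force: [-0.6, 0.1, 6.3]
width: 23.5
```

Request:
apply_moves(
  commands=[
    [[0,0,0.03,0],[0,0,0.08,0],[0,0,0.14,0.05],[0.01,0.05,0.14,0.2],[0.02,0.1,0.14,0.35],[0.03,0.15,0.14,0.5],[0.04,0.2,0.14,0.65],[0.05,0.25,0.14,0.8]],
  ],
)

```text
t: 3.75
ee_pos: [488.6, -164.2, 343.1]
orientation: [1.403, 1.07, -1.403]
ft_force: [0.2, 0.0, -1.5]
width: 23.9
```

Request:
apply_moves(
  commands=[
    [[0.0073,0.0443,0,0.034],[0.0073,0.0443,0,0.034],[0.0073,0.0443,0,0.034]],
  ],
)

```text
t: 4.12
ee_pos: [495.9, -121.6, 343.1]
orientation: [1.382, 1.087, -1.382]
ft_force: [0.4, 0.3, -1.2]
width: 24.2
```

```bash
python3 w.py w2; python3 - <<'E'
from h import *
snap('side','s2')
crop('pics/s2.png','pics/s2c.png',210,120,390,270,4.4)
E
```

```text
t 4.12 pos [ 495.9 -121.6  343.1] jaw -13.6 w 24.2 F [ 0.4  0.3 -1.2]
[514.9 -44.8 323.6]
```

View pics/w2.png

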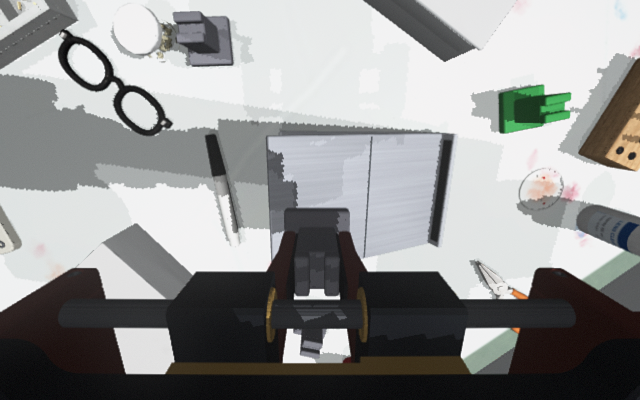

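View pics/s2c.png

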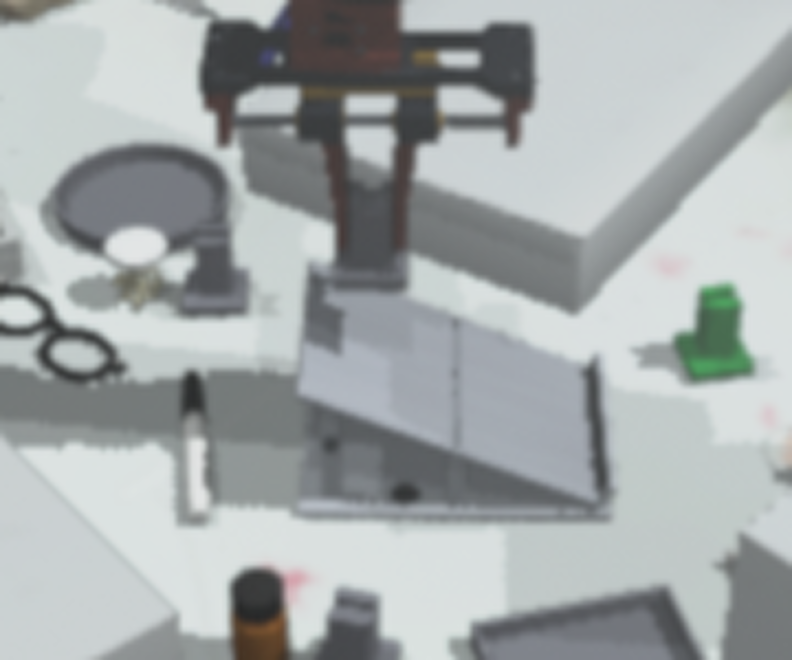

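Request:
apply_moves(
  commands=[
    [[0,0,-0.025,0],[0,0,-0.044,0],[0,0,-0.044,0]],
  ],
)

```text
t: 4.6
ee_pos: [495.2, -122.5, 297.8]
orientation: [1.383, 1.088, -1.386]
ft_force: [-0.3, -0.4, -0.8]
width: 23.8
```

Request:
apply_moves(
  commands=[
    [[0,0,-0.002,0],[0,0,-0.003,0]],
  ],
)

```text
t: 4.85
ee_pos: [496.1, -121.9, 296.6]
orientation: [1.383, 1.086, -1.382]
ft_force: [0.2, 0.4, -0.7]
width: 23.9
```

Request:
apply_moves(
  commands=[
    [[0,0,-0.001,0],[0,0,-0.002,0]],
  ],
)

```text
t: 5.1
ee_pos: [495.9, -121.5, 294.2]
orientation: [1.382, 1.087, -1.382]
ft_force: [0.4, -0.9, -0.9]
width: 23.8
```

Request:
apply_moves(
  commands=[
    [[0,0,-0.001,0],[0,0,-0.002,0]],
  ],
)

```text
t: 5.35
ee_pos: [496.6, -121.7, 293.1]
orientation: [1.383, 1.085, -1.381]
ft_force: [-1.0, 0.5, 13.9]
width: 23.8
```

Request:
apply_moves(
  commands=[
    [[0,0,-0.001,0],[0,0,-0.0015,0]],
  ],
)

```text
t: 5.6
ee_pos: [497.1, -121.8, 292.6]
orientation: [1.384, 1.084, -1.379]
ft_force: [-1.4, 0.7, 20.1]
width: 23.7
```

Request:
apply_moves(
  commands=[
    [[0,0,0.0015,0],[0,0,0.0018,0]],
  ],
)

```text
t: 5.85
ee_pos: [496.8, -121.7, 293.1]
orientation: [1.384, 1.084, -1.38]
ft_force: [3.2, -1.2, 3.2]
width: 23.8
```

Request:
apply_moves(
  commands=[
    [[0,0,0,0],[0,0,0,0]],
  ],
  gripper=0.028,
)

```text
t: 6.1
ee_pos: [495.7, -121.5, 292.0]
orientation: [1.382, 1.088, -1.383]
ft_force: [0.8, -1.9, 0.7]
width: 27.7
```

Request:
apply_moves(
  commands=[
    [[0,0,0,0]],
  ],
  gripper=0.033,
)

```text
t: 6.22
ee_pos: [495.4, -121.4, 291.8]
orientation: [1.382, 1.089, -1.384]
ft_force: [0.6, -1.3, -0.2]
width: 32.1
```

```bash
python3 - <<'E'
from h import *
st();snap('side','s3')
crop('pics/s3.png','pics/s3c.png',250,130,370,240,6)
E
```

```text
t 6.22 pos [ 495.4 -121.4  291.8] jaw -13.6 w 32.1 F [ 0.6 -1.3 -0.2]
```

View pics/s3c.png

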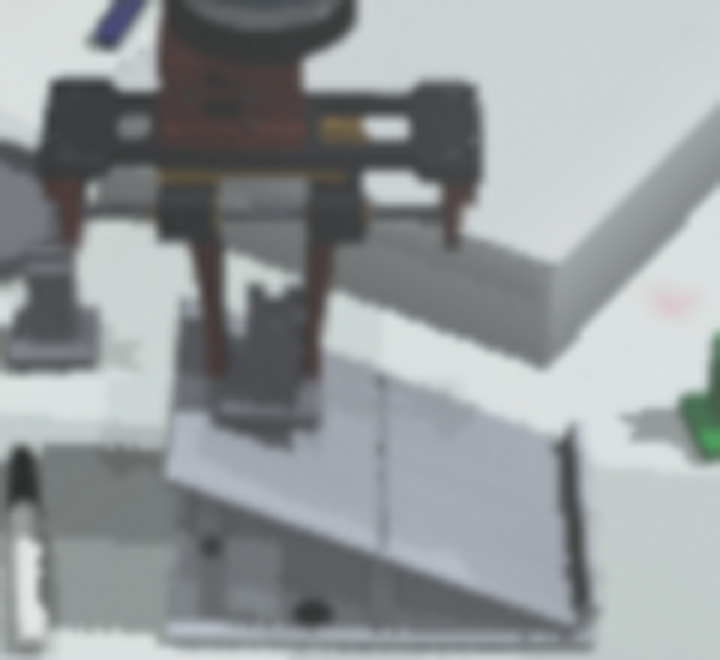

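Tilting gradually, as planned (foot at ~(265,370) in the crop, leaning on the downhill finger). Continue opening.

Request:
apply_moves(
  commands=[
    [[0,0,0,0]],
  ],
  gripper=0.038,
)

```text
t: 6.4
ee_pos: [495.6, -121.5, 292.0]
orientation: [1.382, 1.088, -1.383]
ft_force: [0.1, 0.3, -0.6]
width: 37.6
```

Request:
apply_moves(
  commands=[
    [[0,0,0,0]],
  ],
  gripper=0.043,
)

```text
t: 6.52
ee_pos: [495.7, -121.5, 292.1]
orientation: [1.382, 1.087, -1.383]
ft_force: [0.4, -0.0, -0.1]
width: 42.2
```

Request:
apply_moves(
  commands=[
    [[0,0,0,0]],
  ],
  gripper=0.048,
)

```text
t: 6.65
ee_pos: [495.8, -121.5, 292.2]
orientation: [1.382, 1.087, -1.382]
ft_force: [0.4, 0.0, -1.0]
width: 47.3
```

Request:
apply_moves(
  commands=[
    [[0,0,0,0]],
  ],
  gripper=0.053,
)

```text
t: 6.78
ee_pos: [495.9, -121.5, 292.3]
orientation: [1.382, 1.087, -1.382]
ft_force: [0.5, 1.1, -0.1]
width: 52.1
```

Request:
apply_moves(
  commands=[
    [[0,0,0,0]],
  ],
  gripper=0.058,
)

```text
t: 6.9
ee_pos: [495.9, -121.5, 292.3]
orientation: [1.382, 1.087, -1.382]
ft_force: [0.0, -0.5, -1.4]
width: 57.3
```

Request:
apply_moves(
  commands=[
    [[0,0,0,0]],
  ],
  gripper=0.063,
)

```text
t: 7.02
ee_pos: [495.9, -121.5, 292.3]
orientation: [1.382, 1.087, -1.382]
ft_force: [-0.7, 0.1, -0.0]
width: 62.4
```

Request:
apply_moves(
  commands=[
    [[0,0,0,0],[0,0,0,0]],
  ],
  gripper=0.068,
)

```text
t: 7.28
ee_pos: [495.9, -121.6, 292.3]
orientation: [1.382, 1.087, -1.382]
ft_force: [0.1, 0.7, -0.2]
width: 68.1
```

```bash
python3 - <<'E'
from h import *
st();snap('side','s4')
crop('pics/s4.png','pics/s4c.png',250,130,370,240,6)
E
```

```text
t 7.28 pos [ 495.9 -121.6  292.3] jaw -13.6 w 68.1 F [ 0.1  0.7 -0.2]
```

View pics/s4c.png

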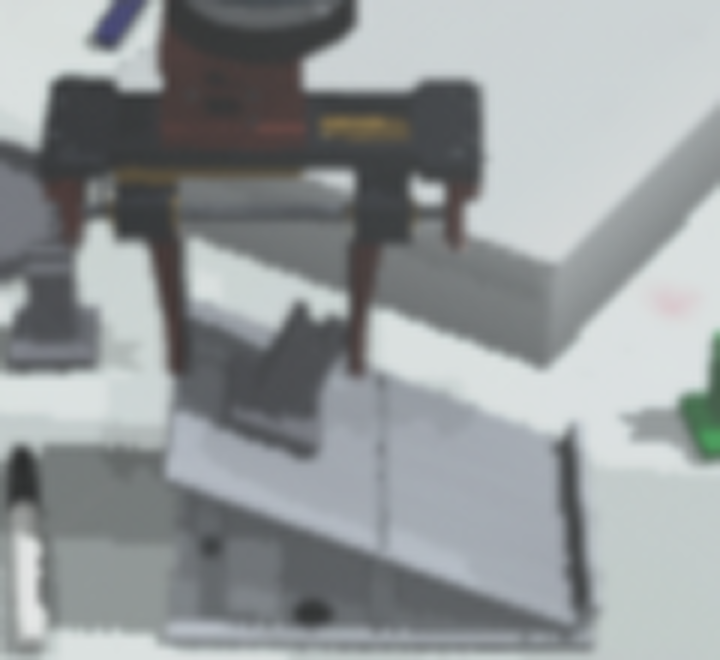

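Request:
apply_moves(
  commands=[
    [[0,0,0.003,0],[0,0,0.012,0],[0,0,0.035,0],[0,0,0.06,0],[0,0,0.06,0],[0,0,0.06,0]],
  ],
  gripper=0.074,
)

```text
t: 8.07
ee_pos: [495.6, -121.5, 352.0]
orientation: [1.382, 1.087, -1.382]
ft_force: [0.2, -0.0, 0.3]
width: 74.0
```

```bash
python3 w.py w5; python3 - <<'E'
from h import *
st();snap('side','s5')
crop('pics/s5.png','pics/s5c.png',250,130,370,240,6)
E
```

```text
t 8.07 pos [ 495.6 -121.5  352. ] jaw -13.6 w 74.0 F [ 0.2 -0.   0.3]
[514.6 -44.6 332.5]
t 8.12 pos [ 495.5 -121.4  351.6] jaw -13.6 w 73.9 F [ 0.4  0.4 -1.1]
```

View pics/s5c.png

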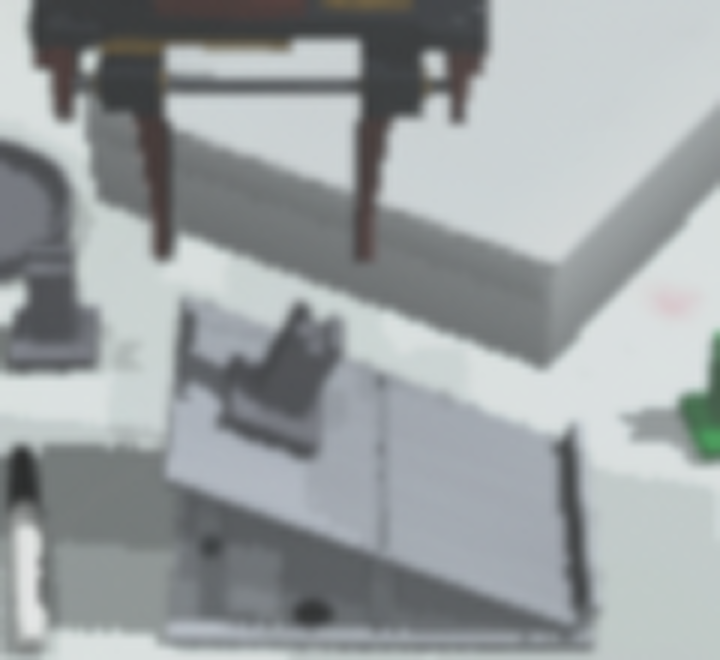

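View pics/w5.png

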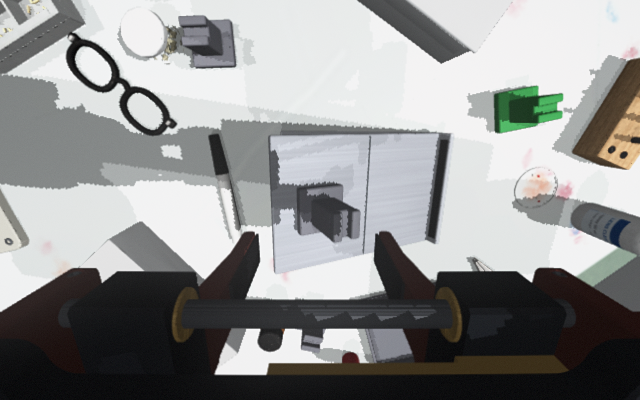

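```bash
cat > r.py <<'E'
from q import *
M=np.array([544.5,-133.3]); U=np.array([np.cos(np.radians(166.4)),np.sin(np.radians(166.4))]); V=np.array([-U[1],U[0]])
t=np.radians(25)
def fp(s,h,y=0,w=0,d=0):
    # point of a foot whose base centre is ramp x=s, lateral y ; h along stem, d along slope, w lateral
    x=s-h*np.sin(t)+d*np.cos(t); z=57+s*np.tan(t)+h*np.cos(t)+d*np.sin(t)
    return np.r_[M+U*x+V*(y+w),z]
E
python3 - <<'E'
from r import *
c=pickle.load(open('pics/w5.pkl','rb'))
im=cv2.imread('pics/w5.png'); im=cv2.resize(im,None,fx=4,fy=4,interpolation=cv2.INTER_CUBIC)
def dr(P,col):
    p=((c.proj(P)+.5)*4-.5).astype(int); cv2.polylines(im,[p.reshape(-1,1,2)],True,col,1)
s=51.5
dr([fp(s,12,0,w,d) for w,d in ((22,22),(22,-22),(-22,-22),(-22,22))],(0,0,255))
dr([fp(s,56,0,w,d) for w,d in ((12,12),(12,-12),(-12,-12),(-12,12))],(0,255,0))
cv2.imwrite('pics/w5o.png',im[500:1100,1000:1800]); print(fp(s,38))
E
```

```text
[ 510.05321027 -124.96644452  115.4545403 ]
```

View pics/w5o.png

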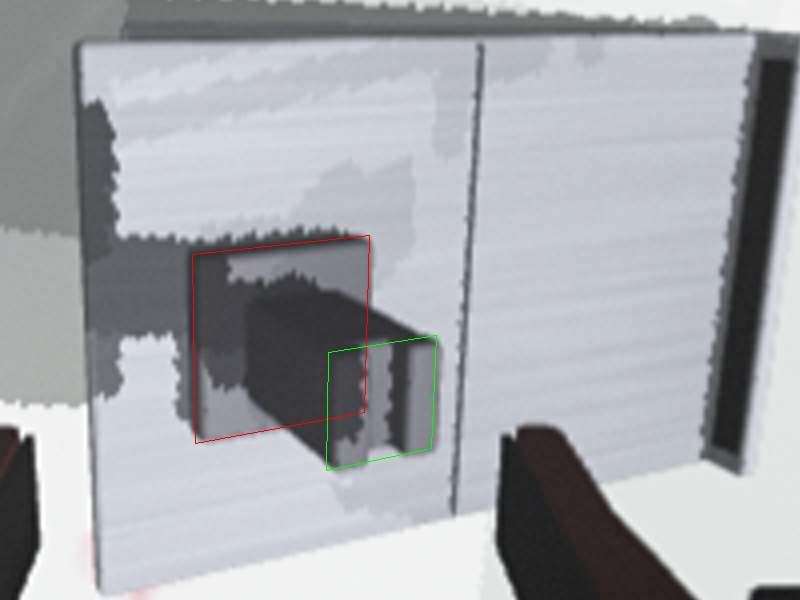

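Request:
apply_moves(
  commands=[
    [[0.002,0,0,-0.18],[0.004,-0.001,0,-0.36],[0.006,-0.002,0,-0.54],[0.01,-0.0025,0,-0.72],[0.014,-0.0035,0,-0.9],[0.0142,-0.0035,0,-1.08],[0.0142,-0.0035,0,-1.26],[0.0142,-0.0035,0,-1.44]],
  ],
  gripper=0.05,
)

```text
t: 9.18
ee_pos: [509.8, -125.0, 351.2]
orientation: [-2.161, 0.122, 2.165]
ft_force: [0.5, -1.1, -0.2]
width: 49.9
```

Request:
apply_moves(
  commands=[
    [[0,0,0,-0.1308],[0,0,-0.025,-0.1308],[0,0,-0.055,-0.1308],[0,0,-0.0735,-0.1308],[0,0,-0.0735,-0.1308]],
  ],
)

```text
t: 9.8
ee_pos: [509.2, -124.8, 276.8]
orientation: [-2.09, 0.25, 2.1]
ft_force: [0.8, 0.2, 0.0]
width: 49.7
```

```bash
python3 - <<'E'
from h import *
st();snap('side','s6')
crop('pics/s6.png','pics/s6c.png',250,130,370,240,6)
E
```

```text
t 9.8 pos [ 509.2 -124.8  276.8] jaw -103.6 w 49.7 F [0.8 0.2 0. ]
```

View pics/s6c.png

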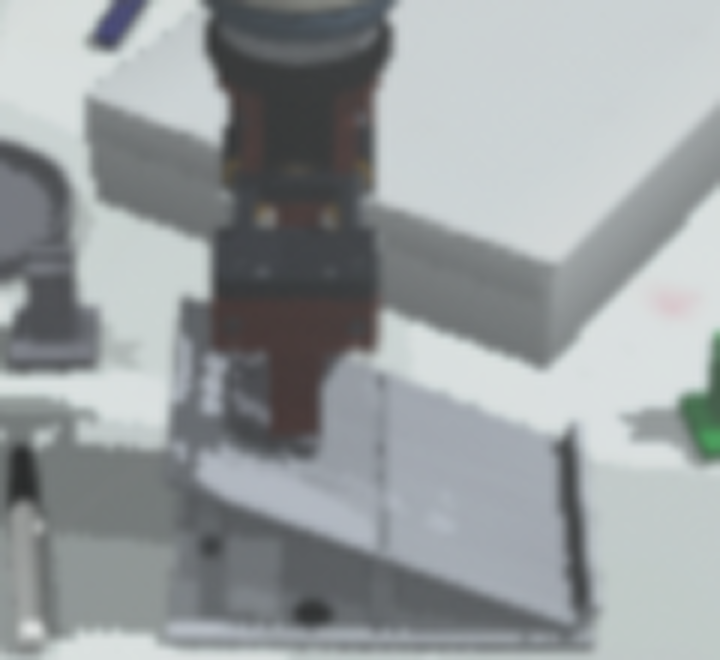

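Fingers straddle the stem. Close and lift.

Request:
apply_moves(
  commands=[
    [[0,0,0.001,0],[0,0,0.001,0],[0,0,0.001,0],[0,0,0.001,0]],
  ],
  gripper=0.0,
)

```text
t: 10.35
ee_pos: [510.3, -125.1, 280.4]
orientation: [-2.096, 0.251, 2.094]
ft_force: [-0.5, -0.9, 4.5]
width: 24.1
```

Request:
apply_moves(
  commands=[
    [[0,0,0.02,0],[0,0,0.06,0],[0,0,0.06,0],[0,0,0.06,0]],
  ],
)

```text
t: 10.85
ee_pos: [509.6, -124.9, 339.2]
orientation: [-2.094, 0.25, 2.096]
ft_force: [-0.4, -0.4, -0.7]
width: 23.9
```

```bash
python3 w.py w7;python3 - <<'E'
from h import *
st();snap('side','s7')
crop('pics/s7.png','pics/s7c.png',250,130,370,240,6)
E
```

```text
t 10.85 pos [ 509.6 -124.9  339.2] jaw -103.6 w 23.9 F [-0.4 -0.4 -0.7]
[ 586.8 -143.4  319.6]
t 10.9 pos [ 509.5 -124.9  338.7] jaw -103.6 w 24.1 F [-0.5  0.4 -0.4]
```

View pics/s7c.png

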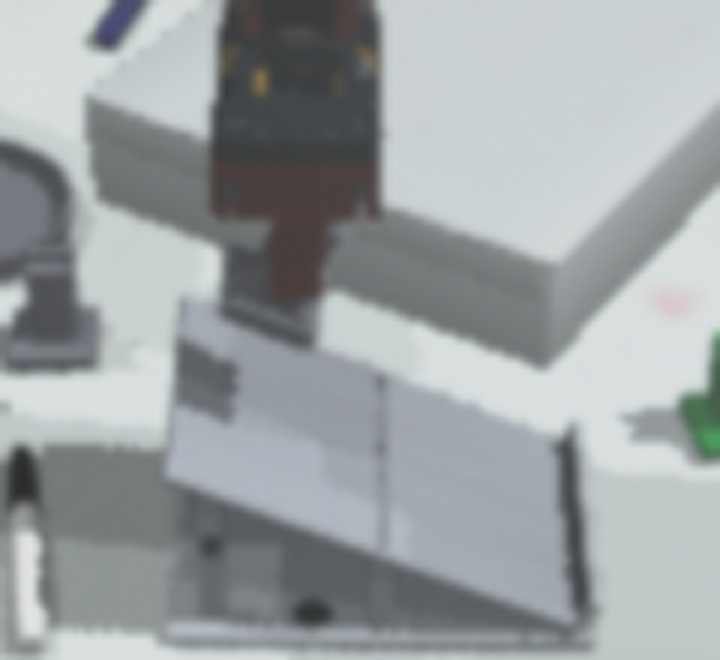

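View pics/w7.png

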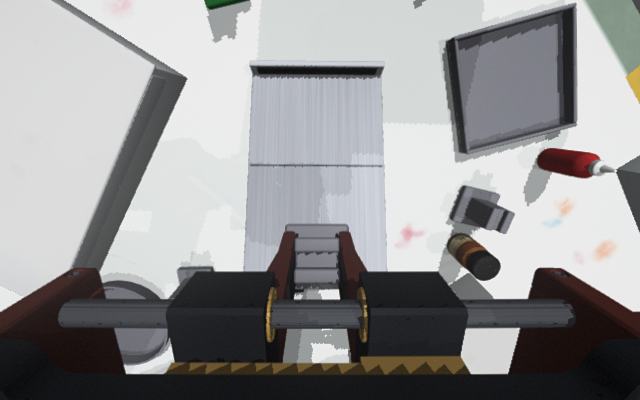

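```bash
python3 - <<'E'
from q import *
crop('pics/w7.png','pics/w7c.png',430,0,590,160,3.75)
quad('w7',(0,0),1,[(447,41),(577,5),(577,124),(460,154)],None,18)
E
```

```text
18 [ 572.4 -347.6] [124.6, 112.9, 124.7, 113.1] [1.2, 1.2, 1.3, 1.1]
```

View pics/w7c.png

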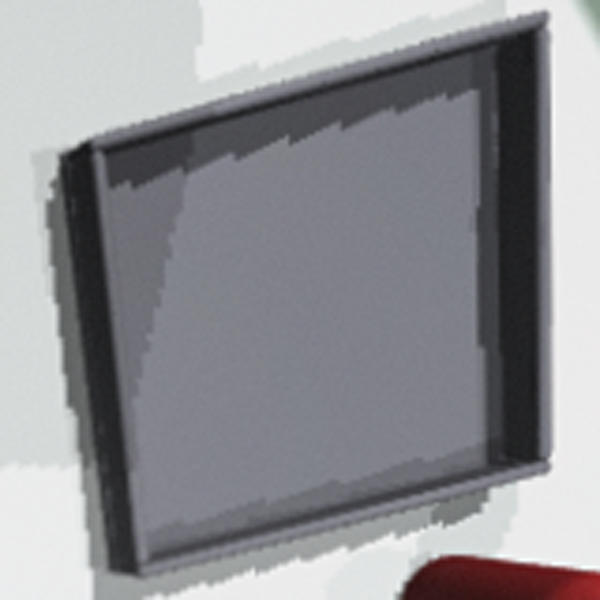

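```bash
python3 - <<'E'
from q import *
quad('w7',(430,0),3.75,[(93,137),(549,13),(551,470),(138,574)],None,18)
E
```

```text
18 [ 573.2 -350.8] [116.2, 115.7, 117.3, 115.9] [0.9, 1.4, 1.0, 0.8]
```

Request:
apply_moves(
  commands=[
    [[0.012,-0.05,0,0.06],[0.024,-0.1,0,0.12],[0.036,-0.15,0,0.18],[0.048,-0.2,0,0.24],[0.0529,-0.2257,0,0.255],[0.0529,-0.2257,-0.05,0.255],[0.0529,-0.2257,-0.1,0.255],[0.0529,-0.2257,-0.118,0.255]],
  ],
)

```text
t: 11.95
ee_pos: [561.3, -349.9, 217.3]
orientation: [2.208, 0.023, -2.222]
ft_force: [0.0, 0.2, -0.7]
width: 23.9
```

```bash
python3 - <<'E'
from h import *
st();snap('side','s8')
crop('pics/s8.png','pics/s8c.png',270,190,400,310,6)
E
```

```text
t 11.95 pos [ 561.3 -349.9  217.3] jaw -89.0 w 23.9 F [ 0.   0.2 -0.7]
```

View pics/s8c.png

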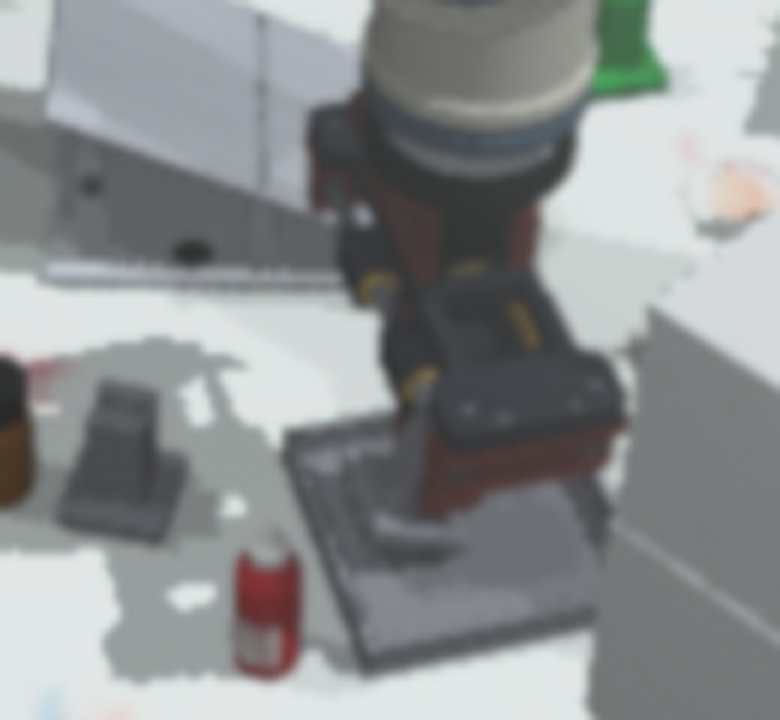

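Request:
apply_moves(
  commands=[
    [[0,0,-0.005,0],[0,0,-0.008,0],[0,0,-0.008,0]],
  ],
)

```text
t: 12.38
ee_pos: [563.4, -350.9, 215.1]
orientation: [2.214, 0.018, -2.21]
ft_force: [0.5, -0.6, -0.6]
width: 24.1
```

Request:
apply_moves(
  commands=[
    [[0,0,-0.001,0],[0,0,-0.002,0]],
  ],
)

```text
t: 12.62
ee_pos: [563.1, -350.8, 212.3]
orientation: [2.213, 0.018, -2.212]
ft_force: [-0.5, -0.2, -1.6]
width: 24.2
```

Request:
apply_moves(
  commands=[
    [[0,0,-0.001,0],[0,0,-0.002,0]],
  ],
)

```text
t: 12.88
ee_pos: [563.3, -350.9, 211.6]
orientation: [2.213, 0.018, -2.212]
ft_force: [-5.2, 3.3, 20.3]
width: 24.0
```

Request:
apply_moves(
  commands=[
    [[0,0,0.001,0],[0,0,0.0015,0]],
  ],
)

```text
t: 13.12
ee_pos: [563.1, -350.8, 211.9]
orientation: [2.213, 0.018, -2.212]
ft_force: [-0.3, 0.6, 2.7]
width: 24.0
```

Request:
apply_moves(
  commands=[
    [[0,0,0,0],[0,0,0,0],[0,0,0,0]],
  ],
  gripper=0.027,
)

```text
t: 13.5
ee_pos: [562.9, -350.7, 210.9]
orientation: [2.213, 0.019, -2.213]
ft_force: [-0.2, 0.3, 0.3]
width: 26.8
```

Request:
apply_moves(
  commands=[
    [[0,0,0,0],[0,0,0,0],[0,0,0,0]],
  ],
  gripper=0.044,
)

```text
t: 13.88
ee_pos: [563.0, -350.7, 211.2]
orientation: [2.213, 0.019, -2.213]
ft_force: [-0.3, 0.4, -0.4]
width: 43.7
```

Request:
apply_moves(
  commands=[
    [[0,0,0.03,0],[0,0,0.08,0],[-0.02,0,0.13,0],[-0.06,0.02,0.13,0],[-0.1,0.04,0.13,0],[-0.1,0.04,0.13,0]],
  ],
)

```text
t: 14.62
ee_pos: [460.6, -309.4, 341.3]
orientation: [2.212, 0.02, -2.216]
ft_force: [0.4, -0.0, 1.1]
width: 44.0
```

```bash
python3 w.py w9;python3 - <<'E'
from h import *
snap('side','s9')
crop('pics/s9.png','pics/s9c.png',270,190,400,310,6)
E
```

```text
t 14.62 pos [ 460.6 -309.4  341.3] jaw -89.1 w 44.0 F [ 0.4 -0.   1.1]
[ 539.9 -308.   321.6]
```

View pics/s9c.png

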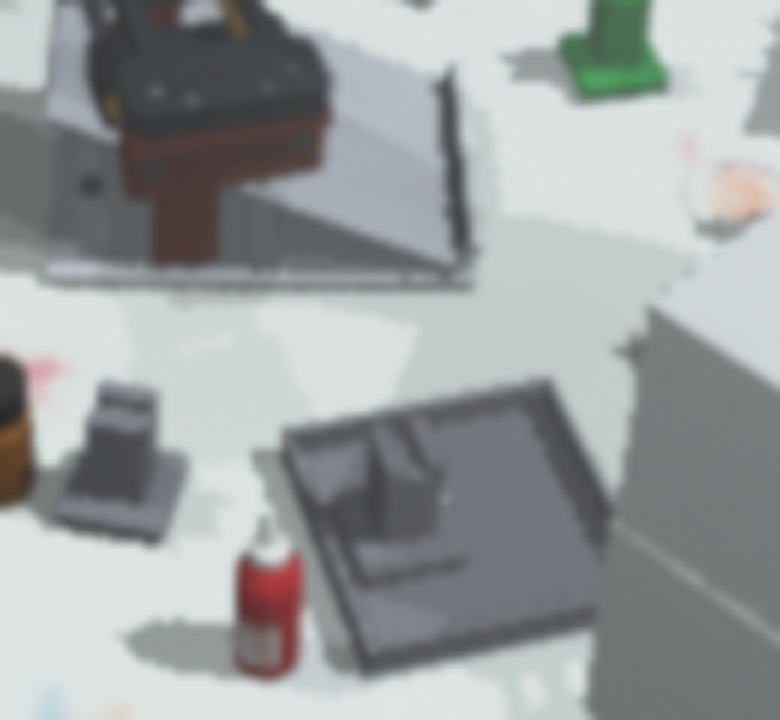

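View pics/w9.png

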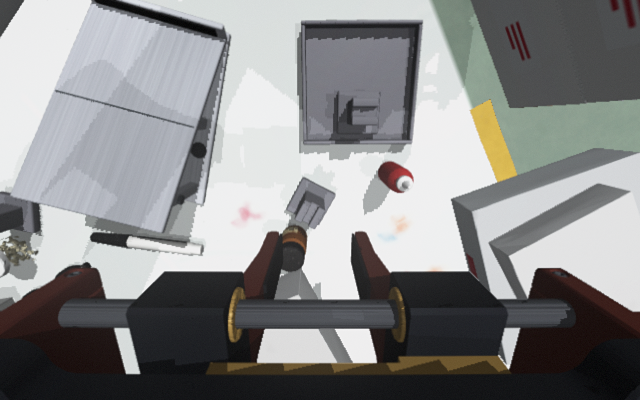

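```bash
python3 - <<'E'
from h import *
a=cv2.imread('pics/w9.png'); k=6
A=cv2.resize(a[165:245,265:355],None,fx=k,fy=k,interpolation=cv2.INTER_CUBIC);cv2.imwrite('pics/w9c.png',A)
B=cv2.resize(a[80:150,300:410],None,fx=k,fy=k,interpolation=cv2.INTER_CUBIC);cv2.imwrite('pics/w9d.png',B)
E
```

```text
(no output)
```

View pics/w9c.png

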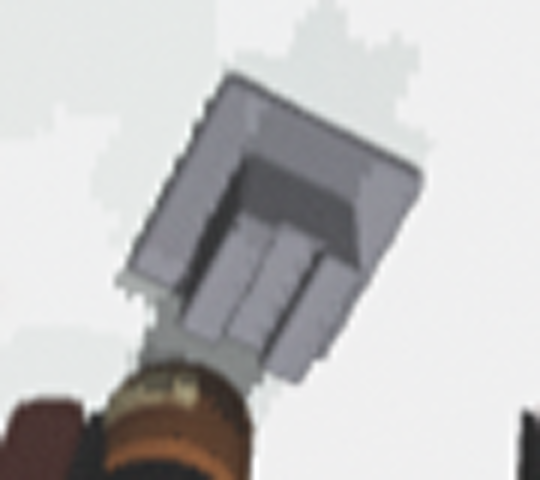

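View pics/w9d.png

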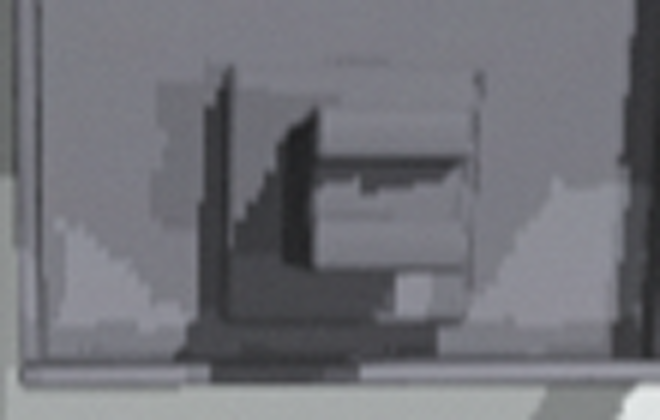

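```bash
python3 - <<'E'
from q import *
quad('w9',(265,165),6,[(232,72),(423,180),(325,378),(130,275)],[(243,213),(360,268),(298,382),(183,325)])
quad('w9',(300,80),6,[(228,65),(482,72),(465,325),(222,325)],[(315,105),(472,105),(466,270),(310,270)],16,60)
c=pickle.load(open('pics/w9.pkl','rb'))
print(c.at((292,262),62), [c.at(p,18)[:2].round(0) for p in [(302,22),(422,20),(415,143),(302,141)]])
E
```

```text
12 [ 444.9 -302.5] [42.3, 45.3, 44.2, 45.6] [60.9, 66.4, 61.5, 64.1]
56 [ 446.1 -302.4] [21.9, 23.2, 22.2, 22.5] [64.8, 64.1, 62.9, 63.3]
16 [ 546.  -350.9] [43.7, 42.4, 43.5, 43.5] [89.6, 0.6, 1.1, 0.8]
60 [ 546.8 -350.8] [23.2, 23.6, 23.7, 23.6] [1.1, 2.4, 1.1, 1.3]
[ 394.72193404 -284.40419817   62.        ] [array([ 628., -292.]), array([ 632., -407.]), array([ 516., -414.]), array([ 516., -292.])]
```

Request:
apply_moves(
  commands=[
    [[-0.0175,0.0083,-0.02,-0.16],[-0.0175,0.0083,-0.05,-0.32],[-0.0175,0.0083,-0.08,-0.475],[-0.0175,0.0083,-0.12,-0.475],[-0.0175,0.0083,-0.138,-0.475],[-0.0175,0.0083,-0.138,-0.475]],
  ],
  gripper=0.05,
)

```text
t: 15.48
ee_pos: [445.8, -302.6, 202.2]
orientation: [-1.965, 0.457, 1.969]
ft_force: [0.5, -0.6, 0.8]
width: 49.9
```

Request:
apply_moves(
  commands=[
    [[0,0,0,0],[0,0,0,0],[0,0,0,0],[0,0,0,0]],
  ],
  gripper=0.0,
)

```text
t: 15.98
ee_pos: [445.8, -302.7, 204.3]
orientation: [-1.969, 0.459, 1.966]
ft_force: [-0.0, 0.8, 6.2]
width: 24.0
```

Request:
apply_moves(
  commands=[
    [[0,0,0.03,0],[0,0,0.08,0.05],[0,0,0.13,0.2],[0.005,0.02,0.14,0.38],[0.01,0.05,0.14,0.56],[0.02,0.08,0.14,0.74],[0.03,0.11,0.14,0.92],[0.04,0.14,0.14,1.1]],
  ],
)

```text
t: 16.98
ee_pos: [485.5, -161.4, 343.5]
orientation: [1.849, 0.621, -1.849]
ft_force: [0.3, 0.1, -1.4]
width: 24.0
```

Request:
apply_moves(
  commands=[
    [[0.0104,0.0409,0,0.18],[0.0104,0.0409,0,0.36],[0.0104,0.0409,0,0.54],[0.0104,0.0409,-0.01,0.692],[0.0104,0.0409,-0.03,0.692],[0.0104,0.0409,-0.046,0.692],[0.0104,0.0409,-0.046,0.692]],
  ],
)

```text
t: 17.85
ee_pos: [495.3, -121.4, 296.2]
orientation: [1.381, 1.09, -1.384]
ft_force: [0.1, 0.2, -0.8]
width: 23.8
```

```bash
python3 - <<'E'
from h import *
st();snap('side','s10')
crop('pics/s10.png','pics/s10c.png',250,130,370,240,6)
E
```

```text
t 17.85 pos [ 495.3 -121.4  296.2] jaw -13.6 w 23.8 F [ 0.1  0.2 -0.8]
```

View pics/s10c.png

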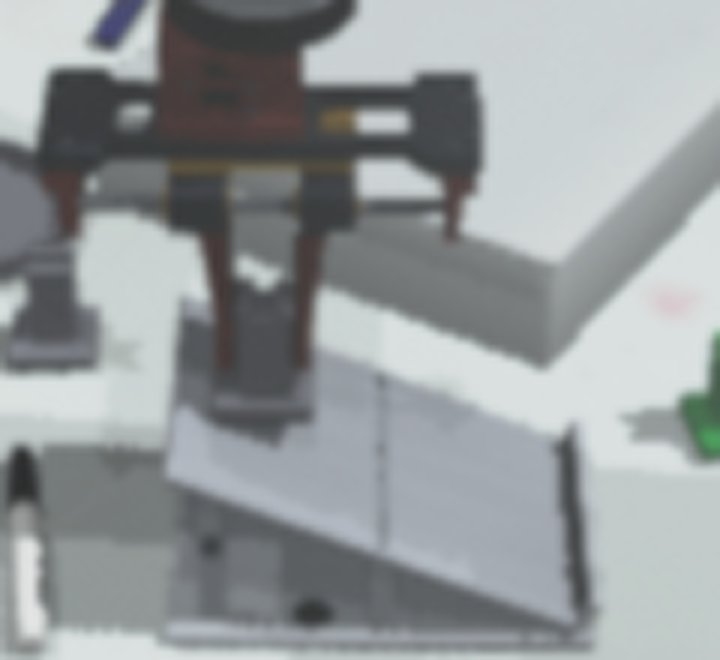

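Request:
apply_moves(
  commands=[
    [[0,0,-0.001,0],[0,0,-0.0025,0],[0,0,-0.0025,0]],
  ],
)

```text
t: 18.27
ee_pos: [495.9, -121.6, 295.0]
orientation: [1.382, 1.087, -1.381]
ft_force: [0.1, 0.7, -1.1]
width: 24.0
```

Request:
apply_moves(
  commands=[
    [[0,0,-0.001,0],[0,0,-0.0015,0]],
  ],
)

```text
t: 18.52
ee_pos: [496.2, -121.6, 293.8]
orientation: [1.382, 1.087, -1.381]
ft_force: [0.2, 0.3, 6.8]
width: 23.9
```

Contact. Open gradually.

Request:
apply_moves(
  commands=[
    [[0,0,0,0],[0,0,0,0]],
  ],
  gripper=0.028,
)

```text
t: 18.77
ee_pos: [495.9, -121.6, 293.2]
orientation: [1.382, 1.088, -1.381]
ft_force: [1.1, 0.3, 0.1]
width: 28.2
```

Request:
apply_moves(
  commands=[
    [[0,0,0,0]],
  ],
  gripper=0.033,
)

```text
t: 18.9
ee_pos: [495.8, -121.5, 293.2]
orientation: [1.381, 1.088, -1.382]
ft_force: [0.3, 0.2, 0.6]
width: 32.2
```

Request:
apply_moves(
  commands=[
    [[0,0,0,0]],
  ],
  gripper=0.038,
)

```text
t: 19.02
ee_pos: [495.8, -121.5, 293.2]
orientation: [1.381, 1.088, -1.382]
ft_force: [0.5, -0.0, -0.2]
width: 37.5
```

Request:
apply_moves(
  commands=[
    [[0,0,0,0]],
  ],
  gripper=0.043,
)

```text
t: 19.15
ee_pos: [495.8, -121.5, 293.2]
orientation: [1.381, 1.088, -1.382]
ft_force: [0.9, 0.2, 0.2]
width: 42.1
```

Request:
apply_moves(
  commands=[
    [[0,0,0,0]],
  ],
  gripper=0.048,
)

```text
t: 19.27
ee_pos: [495.9, -121.5, 293.3]
orientation: [1.381, 1.088, -1.381]
ft_force: [-0.1, 0.3, 0.5]
width: 47.4
```

Request:
apply_moves(
  commands=[
    [[0,0,0,0]],
  ],
  gripper=0.053,
)

```text
t: 19.4
ee_pos: [495.9, -121.5, 293.3]
orientation: [1.381, 1.088, -1.381]
ft_force: [1.0, -0.3, -0.2]
width: 52.2
```

Request:
apply_moves(
  commands=[
    [[0,0,0,0]],
  ],
  gripper=0.058,
)

```text
t: 19.52
ee_pos: [495.9, -121.5, 293.3]
orientation: [1.381, 1.088, -1.381]
ft_force: [0.6, 0.3, -0.5]
width: 57.0
```

Request:
apply_moves(
  commands=[
    [[0,0,0,0]],
  ],
  gripper=0.063,
)

```text
t: 19.65
ee_pos: [495.9, -121.5, 293.3]
orientation: [1.381, 1.088, -1.381]
ft_force: [-0.2, -0.0, -0.5]
width: 62.4
```

Request:
apply_moves(
  commands=[
    [[0,0,0,0],[0,0,0,0]],
  ],
  gripper=0.068,
)

```text
t: 19.9
ee_pos: [495.8, -121.5, 293.3]
orientation: [1.381, 1.088, -1.382]
ft_force: [0.4, 0.0, -0.9]
width: 67.7
```

```bash
python3 - <<'E'
from h import *
st();snap('side','s11')
crop('pics/s11.png','pics/s11c.png',250,130,370,240,6)
E
```

```text
t 19.9 pos [ 495.8 -121.5  293.3] jaw -13.6 w 67.7 F [ 0.4  0.  -0.9]
```

View pics/s11c.png

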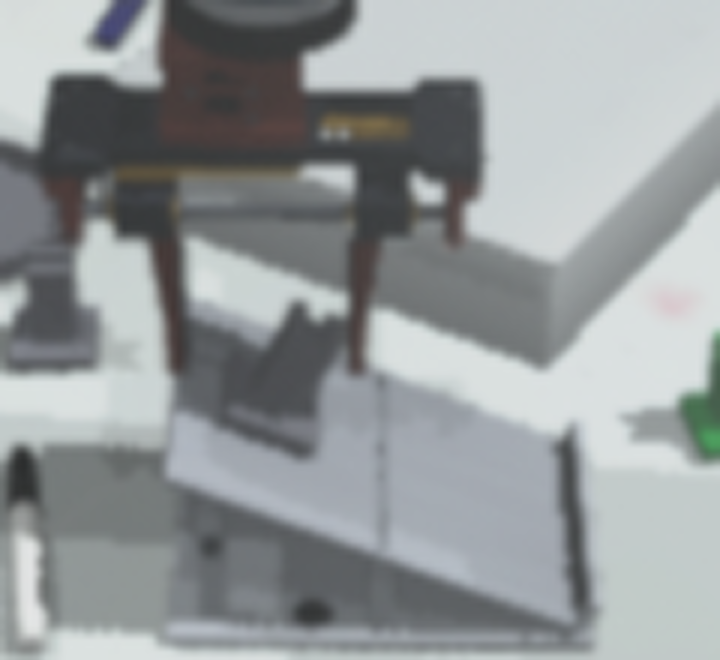

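Request:
apply_moves(
  commands=[
    [[0,0,0.003,0],[0,0,0.012,0],[0,0,0.035,0],[0,0,0.06,0],[0,0,0.06,0],[0,0,0.06,0]],
  ],
  gripper=0.074,
)

```text
t: 20.7
ee_pos: [495.6, -121.5, 353.0]
orientation: [1.381, 1.088, -1.382]
ft_force: [-0.9, 0.5, -0.2]
width: 73.8
```

```bash
python3 w.py w12; cat > ov.py <<'E'
import sys
from r import *
n,s,y=sys.argv[1],float(sys.argv[2]),float(sys.argv[3])
c=pickle.load(open(f'pics/{n}.pkl','rb'))
im=cv2.imread(f'pics/{n}.png'); im=cv2.resize(im,None,fx=4,fy=4,interpolation=cv2.INTER_CUBIC)
def dr(P,col):
    p=((c.proj(P)+.5)*4-.5).astype(int); cv2.polylines(im,[p.reshape(-1,1,2)],True,col,1)
dr([fp(s,12,y,w,d) for w,d in ((22,22),(22,-22),(-22,-22),(-22,22))],(0,0,255))
dr([fp(s,56,y,w,d) for w,d in ((12,12),(12,-12),(-12,-12),(-12,12))],(0,255,0))
p=(c.proj([fp(s,30,y)])[0]*4).astype(int)
x0,y0=max(0,p[0]-400),max(0,p[1]-300)
cv2.imwrite(f'pics/{n}o.png',im[y0:y0+600,x0:x0+800]); print(fp(s,38,y))
E
python3 ov.py w12 51.5 0
```

```text
t 20.7 pos [ 495.6 -121.5  353. ] jaw -13.6 w 73.8 F [-0.9  0.5 -0.2]
[514.5 -44.6 333.5]
[ 510.05321027 -124.96644452  115.4545403 ]
```

View pics/w12o.png

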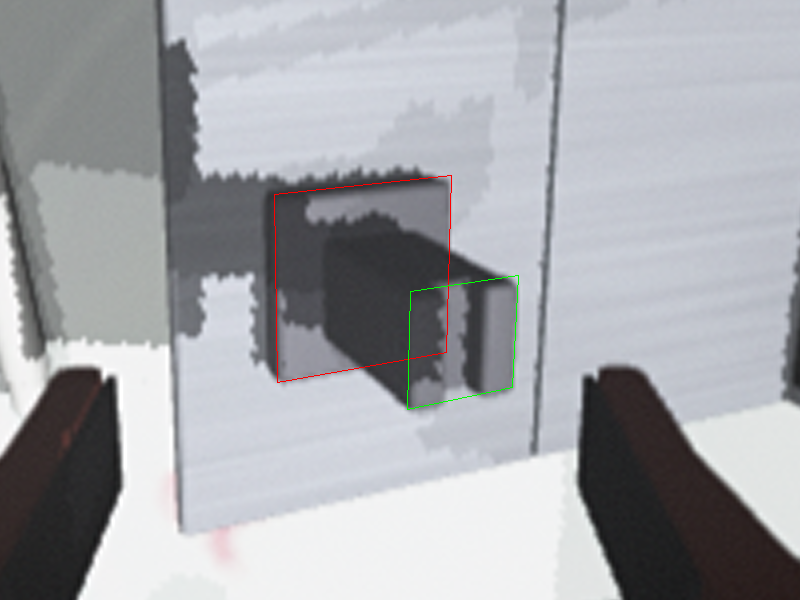

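Request:
apply_moves(
  commands=[
    [[0.002,0,0,-0.18],[0.004,-0.001,0,-0.36],[0.006,-0.002,0,-0.54],[0.01,-0.0025,0,-0.72],[0.014,-0.0038,0,-0.9],[0.0142,-0.0038,0,-1.08],[0.0142,-0.0038,0,-1.26],[0.0142,-0.0038,0,-1.44]],
  ],
  gripper=0.05,
)

```text
t: 21.75
ee_pos: [509.8, -125.3, 352.1]
orientation: [-2.161, 0.121, 2.166]
ft_force: [-0.0, -1.0, 1.1]
width: 50.3
```

Request:
apply_moves(
  commands=[
    [[0,0,0,-0.1308],[0,0,-0.025,-0.1308],[0,0,-0.055,-0.1308],[0,0,-0.0735,-0.1308],[0,0,-0.0735,-0.1308]],
  ],
)

```text
t: 22.38
ee_pos: [509.2, -125.1, 277.7]
orientation: [-2.09, 0.249, 2.1]
ft_force: [-0.5, 1.0, 0.4]
width: 49.9
```

Request:
apply_moves(
  commands=[
    [[0,0,0,0],[0,0,0,0],[0,0,0,0],[0,0,0,0]],
  ],
  gripper=0.0,
)

```text
t: 22.88
ee_pos: [510.3, -125.4, 280.4]
orientation: [-2.097, 0.25, 2.094]
ft_force: [-0.7, -0.7, 3.8]
width: 23.9
```

Request:
apply_moves(
  commands=[
    [[0,0,0.02,0],[0,0,0.06,0],[0,0,0.06,0],[0,0,0.06,0]],
  ],
)

```text
t: 23.38
ee_pos: [509.7, -125.2, 339.3]
orientation: [-2.095, 0.249, 2.096]
ft_force: [-0.1, -0.2, -2.1]
width: 24.0
```

```bash
python3 w.py w13;python3 - <<'E'
from h import *
st();snap('side','s13')
crop('pics/s13.png','pics/s13c.png',250,130,370,240,6)
E
```

```text
t 23.38 pos [ 509.7 -125.2  339.3] jaw -103.6 w 24.0 F [-0.1 -0.2 -2.1]
[ 586.8 -143.6  319.7]
t 23.43 pos [ 509.5 -125.2  338.8] jaw -103.6 w 23.9 F [-0.3  0.6 -0.5]
```

View pics/s13c.png

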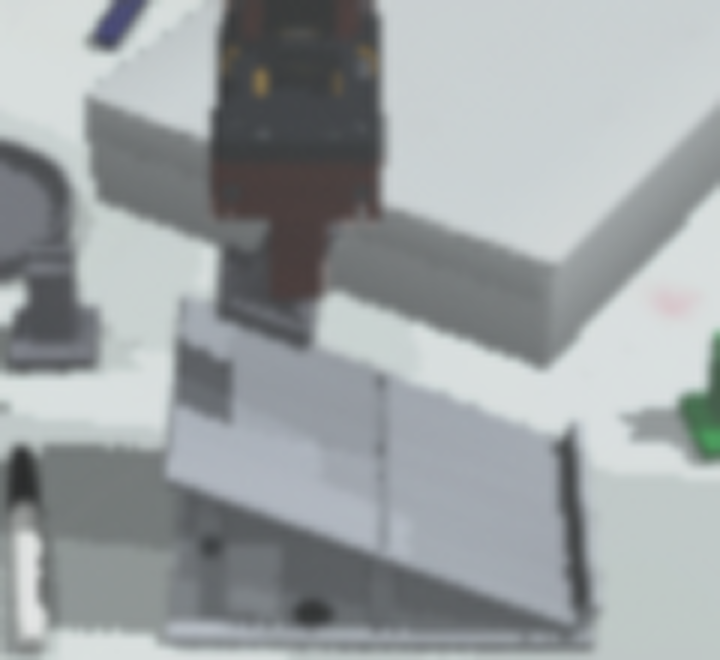

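View pics/w13.png

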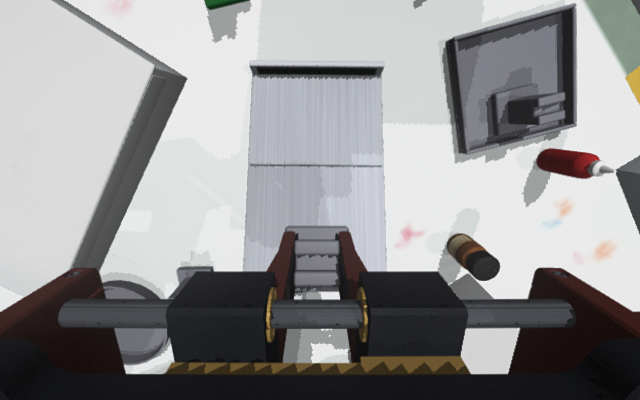

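```bash
python3 - <<'E'
from q import *
c=pickle.load(open('pics/w9.pkl','rb'))
c1=pickle.load(open('pics/w1.pkl','rb'))
for z in (0,100,200): print(z,c.at((510,107),z).round(),c.at((470,0),z).round(), c1.at((468,155),z).round(), top.at((470,183),z).round(), side.at((400,235),z).round(),side.at((484,185),z).round())
E
python3 - <<'E'
import sys; sys.path.insert(0,'.')
from h import *
crop('pics/side0.png','pics/sx.png',350,80,640,300,2.7)
crop('pics/top0.png','pics/tx.png',330,0,640,230,2.5)
E
```

```text
0 [ 556. -521.    0.] [ 657. -459.    0.] [ 557. -522.    0.] [ 611. -548.    0.] [ 762. -235.    0.] [1111.  -84.    0.]
100 [ 551. -455.  100.] [ 620. -412.  100.] [ 538. -469.  100.] [ 595. -505.  100.] [ 705. -332.  100.] [1011. -199.  100.]
200 [ 546. -389.  200.] [ 584. -365.  200.] [ 520. -416.  200.] [ 580. -462.  200.] [ 648. -429.  200.] [ 911. -315.  200.]
```

View pics/sx.png

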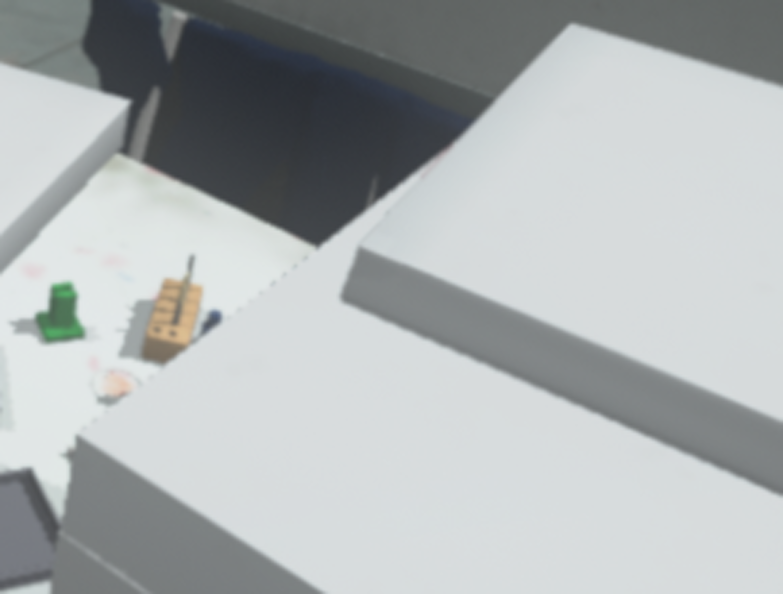

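View pics/tx.png

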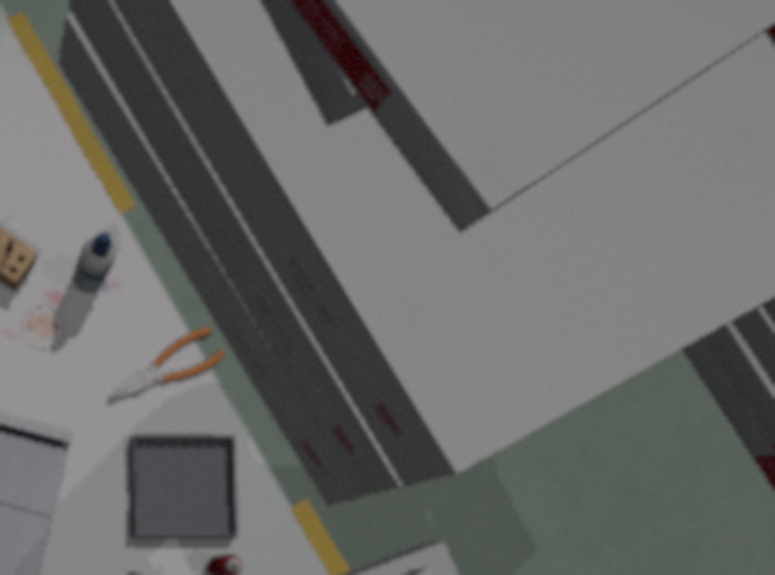

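```bash
python3 - <<'E'
from q import *
def tri(a,b):
    d1,d2=top.ray(a),side.ray(b); A=np.c_[d1,-d2]; s=np.linalg.lstsq(A,side.c-top.c,rcond=None)[0]
    p,q=top.c+s[0]*d1,side.c+s[1]*d2; return ((p+q)/2).round(),np.linalg.norm(p-q).round(1)
print(tri((512,188),(379.6,241.9)))
a=np.array(top.at((512,188),265)); 
for p in [(330+110/2.5+65/2.5,0),(512,188)]: print(top.at(p,250).round(), top.at(p,320).round())
E
```

```text
(array([ 560., -516.,  281.]), np.float64(2.7))
[ 996. -284.  250.] [ 947. -268.  320.]
[ 563. -532.  250.] [ 553. -494.  320.]
```

Request:
apply_moves(
  commands=[
    [[0.024,-0.05,0,0.06],[0.048,-0.1,0,0.12],[0.072,-0.15,0,0.18],[0.096,-0.2,0,0.24],[0.106,-0.2174,0,0.255],[0.106,-0.2174,-0.04,0.255],[0.106,-0.2174,-0.09,0.255],[0.106,-0.2174,-0.118,0.255]],
  ],
)

```text
t: 24.48
ee_pos: [614.6, -342.0, 217.1]
orientation: [2.208, 0.023, -2.22]
ft_force: [-0.0, 0.2, -0.3]
width: 23.4
```

```bash
python3 - <<'E'
from h import *
st();snap('side','s14')
crop('pics/s14.png','pics/s14c.png',270,170,400,290,6)
E
```

```text
t 24.48 pos [ 614.6 -342.   217.1] jaw -89.0 w 23.4 F [-0.   0.2 -0.3]
```

View pics/s14c.png

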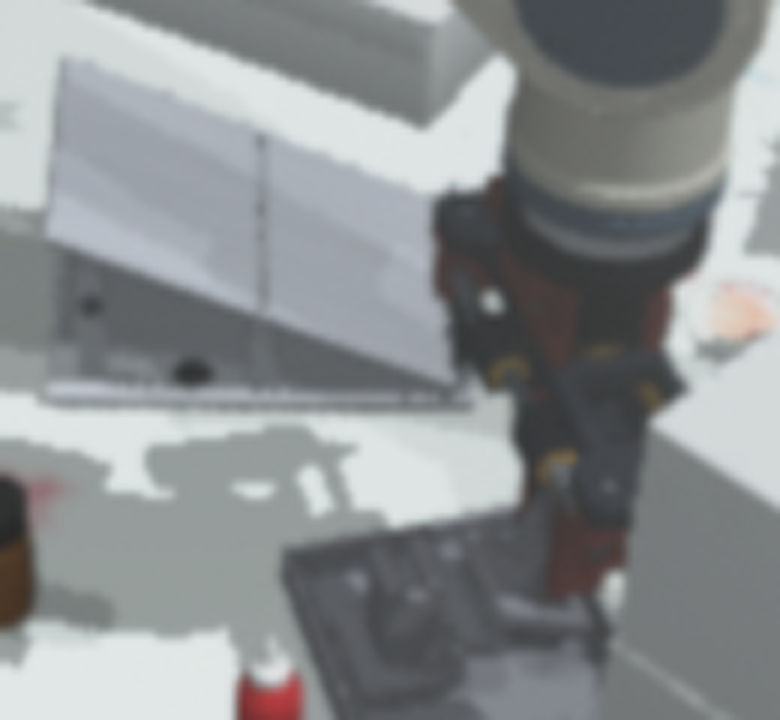

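Request:
apply_moves(
  commands=[
    [[0,0,-0.005,0],[0,0,-0.009,0],[0,0,-0.009,0]],
  ],
)

```text
t: 24.9
ee_pos: [616.4, -342.9, 213.8]
orientation: [2.213, 0.019, -2.21]
ft_force: [-0.7, -0.3, -0.8]
width: 23.7
```

Request:
apply_moves(
  commands=[
    [[0,0,-0.001,0],[0,0,-0.0015,0]],
  ],
)

```text
t: 25.15
ee_pos: [616.2, -342.8, 211.9]
orientation: [2.213, 0.02, -2.211]
ft_force: [-0.6, 0.5, -0.5]
width: 23.7
```

Request:
apply_moves(
  commands=[
    [[0,0,-0.001,0],[0,0,-0.001,0]],
  ],
)

```text
t: 25.4
ee_pos: [616.3, -342.8, 211.4]
orientation: [2.213, 0.02, -2.211]
ft_force: [-1.5, 0.8, 5.5]
width: 23.9
```

Request:
apply_moves(
  commands=[
    [[0,0,0,0],[0,0,0,0],[0,0,0,0]],
  ],
  gripper=0.027,
)

```text
t: 25.78
ee_pos: [616.1, -342.7, 210.1]
orientation: [2.212, 0.02, -2.212]
ft_force: [0.1, -0.2, -0.6]
width: 27.0
```

Request:
apply_moves(
  commands=[
    [[0,0,0,0],[0,0,0,0],[0,0,0,0]],
  ],
  gripper=0.044,
)

```text
t: 26.15
ee_pos: [616.1, -342.7, 210.2]
orientation: [2.212, 0.02, -2.212]
ft_force: [-0.5, 0.1, -0.4]
width: 44.1
```

Request:
apply_moves(
  commands=[
    [[0,0,0.03,0],[0,0,0.08,0],[-0.02,0.01,0.13,0],[-0.06,0.04,0.15,0],[-0.08,0.05,0.15,0],[-0.08,0.05,0.15,0]],
  ],
)

```text
t: 26.9
ee_pos: [535.1, -292.2, 360.9]
orientation: [2.212, 0.02, -2.212]
ft_force: [0.1, -1.2, 0.2]
width: 44.4
```

```bash
python3 w.py w15;python3 - <<'E'
from h import *
snap('side','s15')
crop('pics/s15.png','pics/s15c.png',270,170,400,290,6)
E
```

```text
t 26.9 pos [ 535.1 -292.2  360.9] jaw -89.0 w 44.4 F [ 0.1 -1.2  0.2]
[ 614.5 -290.6  341.4]
```

View pics/s15c.png

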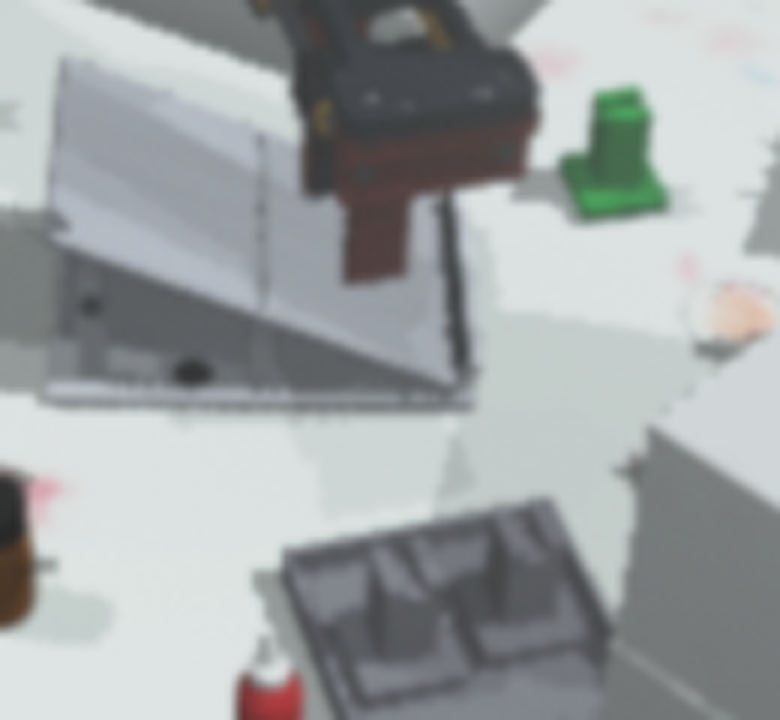

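View pics/w15.png

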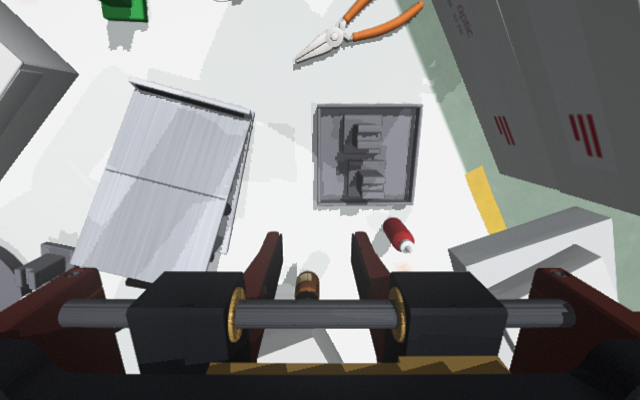

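Request:
apply_moves(
  commands=[
    [[-0.015,0.05,0,-0.03],[-0.03,0.1,0,-0.06],[-0.045,0.15,0,-0.1],[-0.06,0.2,0,-0.15],[-0.075,0.25,0,-0.2],[-0.095,0.3,0,-0.253],[-0.114,0.347,-0.03,-0.253],[-0.114,0.347,-0.05,-0.253]],
  ],
  gripper=0.05,
)

```text
t: 28.0
ee_pos: [421.9, 56.7, 309.3]
orientation: [-2.099, 0.243, 2.1]
ft_force: [0.4, -0.3, 0.1]
width: 50.0
```

```bash
python3 w.py w16; python3 - <<'E'
from h import *
a=cv2.imread('pics/w16.png')
cv2.imwrite('pics/w16c.png',cv2.resize(a[160:250,255:375],None,fx=6,fy=6,interpolation=cv2.INTER_CUBIC))
E
```

```text
t 28.0 pos [421.9  56.7 309.3] jaw -103.2 w 50.0 F [ 0.4 -0.3  0.1]
[499.1  38.8 289.8]
```

View pics/w16.png

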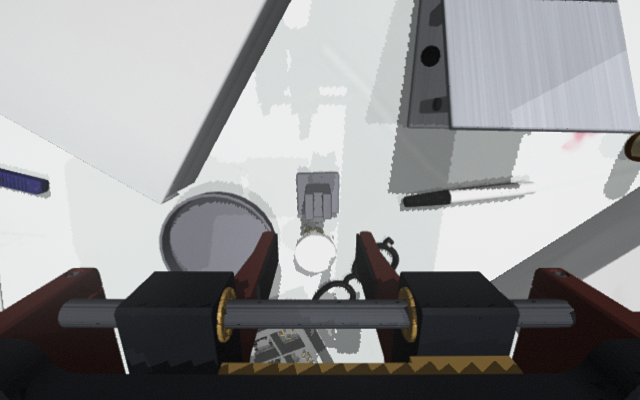

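View pics/w16c.png

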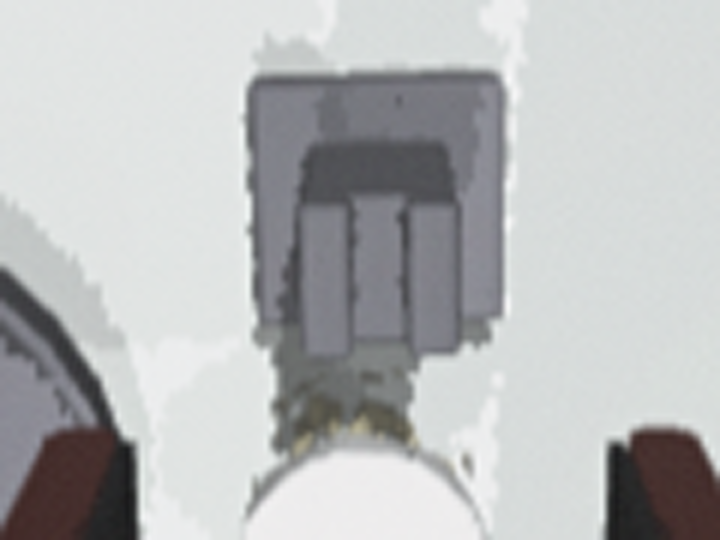

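```bash
python3 - <<'E'
from q import *
quad('w16',(255,160),6,[(249,80),(503,73),(499,313),(259,322)],[(302,203),(460,200),(460,352),(302,355)])
E
```

```text
12 [426.8  54.6] [43.0, 42.9, 42.5, 43.4] [78.5, 77.2, 79.1, 78.0]
56 [426.4  54.3] [23.0, 23.6, 23.7, 23.6] [78.0, 77.7, 78.0, 76.2]
```

Request:
apply_moves(
  commands=[
    [[0.0044,0.0002,0,0.023],[0.0044,0.0002,-0.04,0.023],[0.0044,0.0002,-0.09,0.023],[0.0044,0.0002,-0.107,0.023],[0.0044,0.0002,-0.107,0.023]],
  ],
)

```text
t: 28.68
ee_pos: [427.5, 53.9, 202.7]
orientation: [-2.108, 0.225, 2.111]
ft_force: [-0.2, -0.4, 0.5]
width: 50.1
```

Request:
apply_moves(
  commands=[
    [[0,0,0,0],[0,0,0,0],[0,0,0,0],[0,0,0,0]],
  ],
  gripper=0.0,
)

```text
t: 29.18
ee_pos: [426.9, 54.5, 204.1]
orientation: [-2.112, 0.224, 2.108]
ft_force: [-0.1, -1.9, 6.2]
width: 23.9
```

Request:
apply_moves(
  commands=[
    [[0,0,0.03,0],[0,0,0.08,0.05],[0,0,0.13,0.2],[0.01,-0.02,0.14,0.38],[0.02,-0.05,0.14,0.56],[0.03,-0.08,0.14,0.74],[0.04,-0.11,0.14,0.92],[0.05,-0.14,0.14,1.1]],
  ],
)

```text
t: 30.18
ee_pos: [476.5, -86.5, 343.5]
orientation: [1.688, 0.809, -1.687]
ft_force: [-0.7, -0.4, -0.4]
width: 24.1
```

Request:
apply_moves(
  commands=[
    [[0.0194,-0.036,0,0.18],[0.0194,-0.036,0,0.36],[0.0194,-0.036,0,0.446],[0.0194,-0.036,-0.01,0.446],[0.0194,-0.036,-0.03,0.446],[0.0194,-0.036,-0.046,0.446],[0.0194,-0.036,-0.046,0.446]],
  ],
)

```text
t: 31.05
ee_pos: [495.4, -121.3, 296.0]
orientation: [1.381, 1.09, -1.383]
ft_force: [0.9, 0.5, -0.4]
width: 23.7
```

```bash
python3 - <<'E'
from h import *
st();snap('side','s17')
crop('pics/s17.png','pics/s17c.png',250,130,370,240,6)
E
```

```text
t 31.05 pos [ 495.4 -121.3  296. ] jaw -13.6 w 23.7 F [ 0.9  0.5 -0.4]
```

View pics/s17c.png

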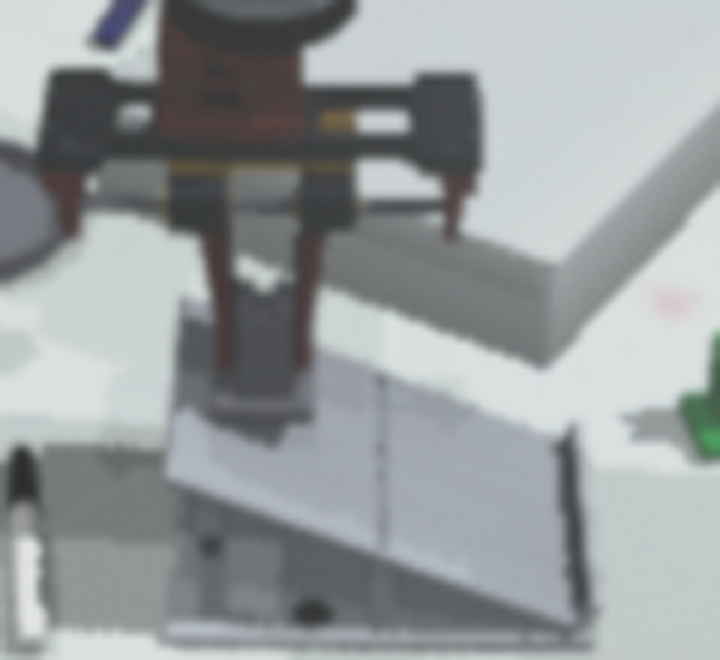

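Request:
apply_moves(
  commands=[
    [[0.01,-0.0025,0,0],[0.02,-0.005,0,0],[0.0292,-0.0071,0,0],[0.0292,-0.0071,-0.008,0],[0.0292,-0.0071,-0.0145,0],[0.0292,-0.0071,-0.0145,0]],
  ],
)

```text
t: 31.85
ee_pos: [524.4, -128.5, 281.8]
orientation: [1.381, 1.09, -1.383]
ft_force: [0.4, -0.3, -0.5]
width: 24.0
```

Request:
apply_moves(
  commands=[
    [[0,0,-0.001,0],[0,0,-0.0025,0],[0,0,-0.0025,0]],
  ],
)

```text
t: 32.22
ee_pos: [525.1, -128.6, 280.3]
orientation: [1.381, 1.088, -1.381]
ft_force: [0.9, -0.6, -0.6]
width: 23.8
```

Request:
apply_moves(
  commands=[
    [[0,0,-0.001,0],[0,0,-0.0015,0]],
  ],
)

```text
t: 32.48
ee_pos: [525.7, -128.8, 279.4]
orientation: [1.382, 1.086, -1.38]
ft_force: [1.5, 0.2, 6.4]
width: 23.9
```

Contact; open gradually.

Request:
apply_moves(
  commands=[
    [[0,0,0,0],[0,0,0,0]],
  ],
  gripper=0.028,
)

```text
t: 32.72
ee_pos: [524.9, -128.6, 278.7]
orientation: [1.381, 1.088, -1.382]
ft_force: [0.9, -0.7, 0.7]
width: 27.8
```

Request:
apply_moves(
  commands=[
    [[0,0,0,0]],
  ],
  gripper=0.033,
)

```text
t: 32.85
ee_pos: [524.9, -128.6, 278.5]
orientation: [1.381, 1.088, -1.382]
ft_force: [0.4, -0.8, -0.2]
width: 32.3
```

Request:
apply_moves(
  commands=[
    [[0,0,0,0]],
  ],
  gripper=0.038,
)

```text
t: 32.98
ee_pos: [524.9, -128.6, 278.6]
orientation: [1.381, 1.088, -1.382]
ft_force: [-0.3, 0.2, 0.2]
width: 37.1
```

Request:
apply_moves(
  commands=[
    [[0,0,0,0]],
  ],
  gripper=0.043,
)

```text
t: 33.1
ee_pos: [525.0, -128.6, 278.7]
orientation: [1.381, 1.088, -1.382]
ft_force: [-0.2, -0.2, -0.9]
width: 42.1
```

```bash
python3 - <<'E'
from h import *
st();snap('side','s18')
crop('pics/s18.png','pics/s18c.png',250,130,370,240,6)
E
```

```text
t 33.1 pos [ 525.  -128.6  278.7] jaw -13.6 w 42.1 F [-0.2 -0.2 -0.9]
```

View pics/s18c.png

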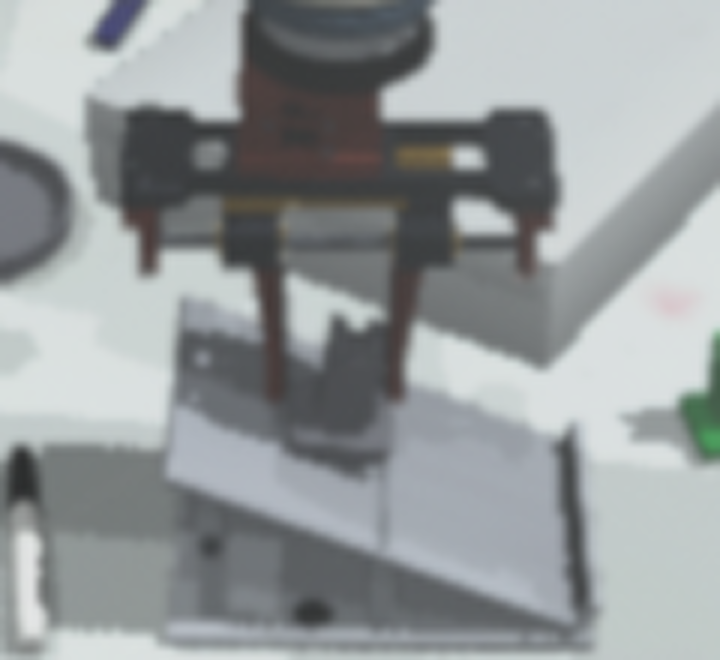

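Request:
apply_moves(
  commands=[
    [[0,0,0,0]],
  ],
  gripper=0.048,
)

```text
t: 33.28
ee_pos: [525.1, -128.6, 278.8]
orientation: [1.381, 1.088, -1.381]
ft_force: [-0.3, 0.5, -0.3]
width: 47.2
```

Request:
apply_moves(
  commands=[
    [[0,0,0,0]],
  ],
  gripper=0.053,
)

```text
t: 33.4
ee_pos: [525.1, -128.6, 278.8]
orientation: [1.381, 1.088, -1.381]
ft_force: [0.8, -0.1, 0.0]
width: 52.1
```

Request:
apply_moves(
  commands=[
    [[0,0,0,0]],
  ],
  gripper=0.058,
)

```text
t: 33.52
ee_pos: [525.1, -128.6, 278.8]
orientation: [1.381, 1.088, -1.381]
ft_force: [-0.1, -0.2, 0.1]
width: 57.1
```

```bash
python3 - <<'E'
from h import *
st();snap('side','s19')
crop('pics/s19.png','pics/s19c.png',250,130,370,240,6)
E
```

```text
t 33.52 pos [ 525.1 -128.6  278.8] jaw -13.6 w 57.1 F [-0.1 -0.2  0.1]
```

View pics/s19c.png

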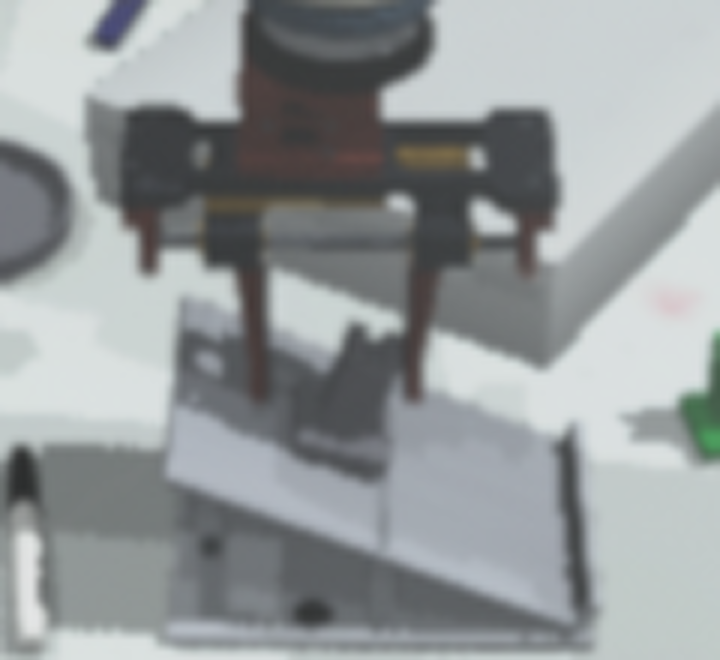

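Request:
apply_moves(
  commands=[
    [[0,0,0,0]],
  ],
  gripper=0.063,
)

```text
t: 33.7
ee_pos: [525.1, -128.6, 278.8]
orientation: [1.381, 1.088, -1.381]
ft_force: [0.8, -0.0, -1.1]
width: 62.4
```

Request:
apply_moves(
  commands=[
    [[0,0,0,0]],
  ],
  gripper=0.068,
)

```text
t: 33.83
ee_pos: [525.1, -128.7, 278.8]
orientation: [1.381, 1.088, -1.381]
ft_force: [0.4, -0.4, -0.3]
width: 67.2
```

Request:
apply_moves(
  commands=[
    [[0,0,0,0]],
  ],
  gripper=0.073,
)

```text
t: 33.95
ee_pos: [525.1, -128.6, 278.8]
orientation: [1.381, 1.088, -1.381]
ft_force: [-0.1, 0.1, -0.9]
width: 72.2
```

Request:
apply_moves(
  commands=[
    [[0,0,0,0],[0,0,0,0]],
  ],
  gripper=0.078,
)

```text
t: 34.2
ee_pos: [525.1, -128.6, 278.8]
orientation: [1.381, 1.088, -1.381]
ft_force: [0.3, 0.1, 0.2]
width: 78.6
```

```bash
python3 - <<'E'
from h import *
st();snap('side','s20')
crop('pics/s20.png','pics/s20c.png',250,130,370,240,6)
E
```

```text
t 34.2 pos [ 525.1 -128.6  278.8] jaw -13.6 w 78.6 F [0.3 0.1 0.2]
```

View pics/s20c.png

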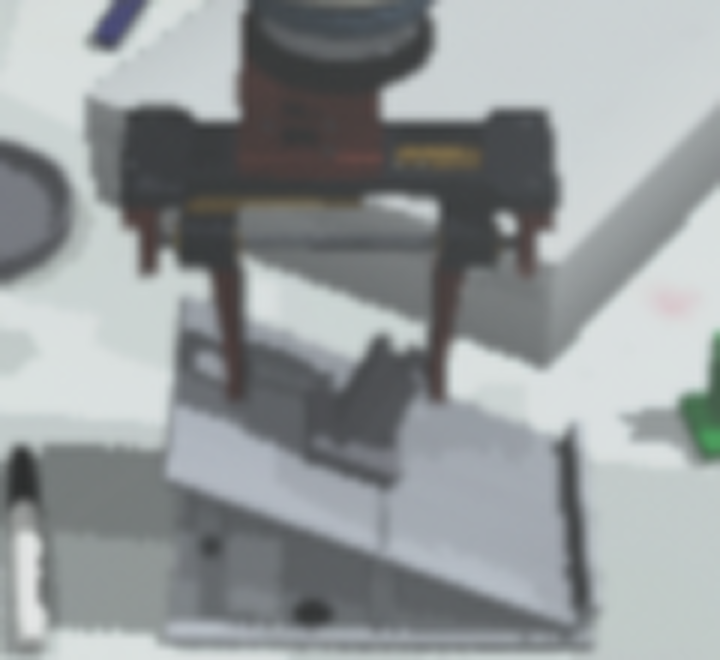

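Request:
apply_moves(
  commands=[
    [[0.0106,-0.0026,-0.0049,0],[0.0212,-0.0051,-0.0099,0],[0.0317,-0.0077,-0.015,0],[0.0423,-0.0102,-0.02,0],[0.0529,-0.0128,-0.025,0],[0.0634,-0.0153,-0.03,0],[0.074,-0.0179,-0.035,0],[0.074,-0.0179,-0.035,0]],
  ],
)

```text
t: 35.25
ee_pos: [599.9, -146.7, 243.4]
orientation: [1.382, 1.087, -1.381]
ft_force: [0.9, -0.0, 1.1]
width: 78.0
```

```bash
python3 - <<'E'
from h import *
st();snap('side','s21')
crop('pics/s21.png','pics/s21c.png',250,130,370,240,6)
E
```

```text
t 35.25 pos [ 599.9 -146.7  243.4] jaw -13.6 w 78.0 F [ 0.9 -0.   1.1]
```

View pics/s21c.png

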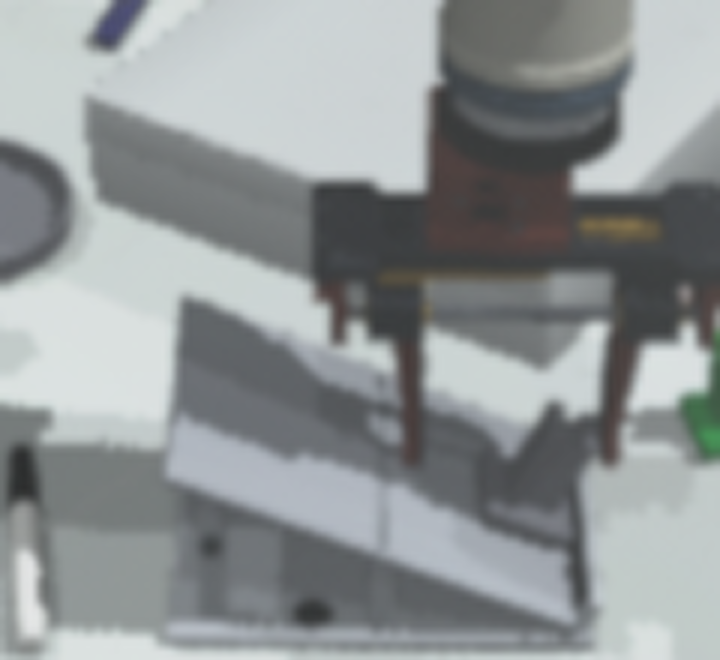

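Request:
apply_moves(
  commands=[
    [[0.005,-0.0012,-0.002,0],[0.009,-0.0022,-0.002,0],[0.009,-0.0022,0.01,0],[0.004,-0.001,0.04,0],[0.002,0,0.075,0],[0,0,0.09,0],[0,0,0.09,0]],
  ],
  gripper=0.083,
)

```text
t: 36.17
ee_pos: [599.1, -146.6, 335.1]
orientation: [1.382, 1.086, -1.38]
ft_force: [0.6, -0.4, 0.3]
width: 83.1
```

```bash
python3 w.py w22; python3 - <<'E'
from h import *
snap('side','s22')
crop('pics/s22.png','pics/s22c.png',250,130,370,240,6)
E
python3 ov.py w22 -65.5 0
```

```text
t 36.17 pos [ 599.1 -146.6  335.1] jaw -13.6 w 83.1 F [ 0.6 -0.4  0.3]
[618.1 -69.8 315.6]
[ 623.77264734 -152.47807175   60.8965443 ]
```

View pics/s22c.png

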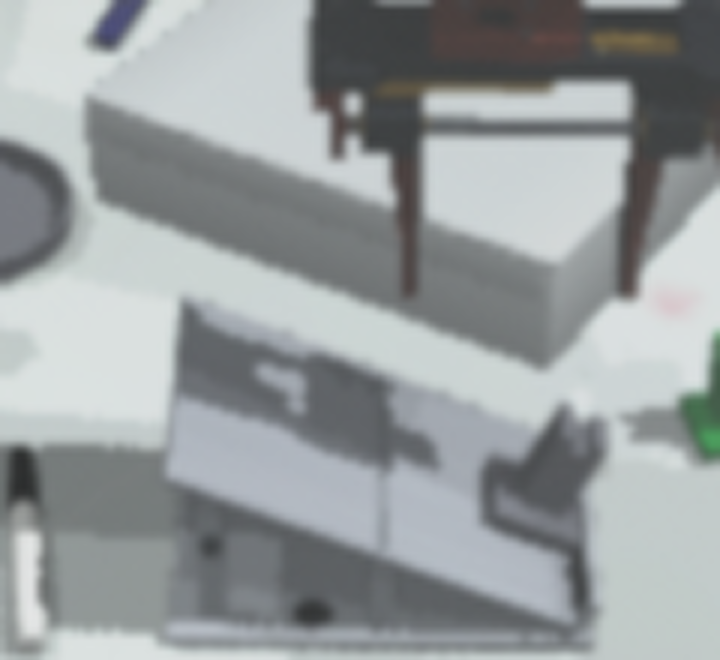

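View pics/w22o.png

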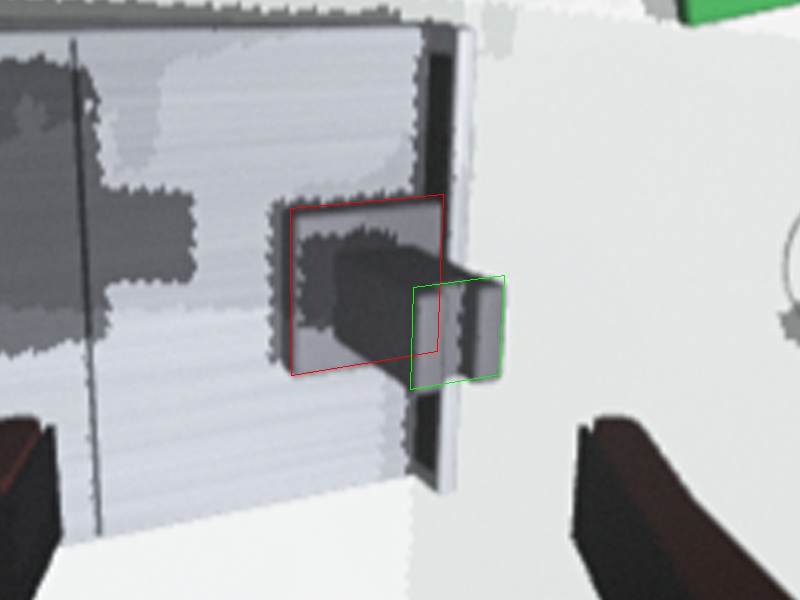

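Request:
apply_moves(
  commands=[
    [[0.003,-0.001,0,-0.18],[0.006,-0.002,0,-0.36],[0.01,-0.003,0,-0.54],[0.015,-0.004,0,-0.72],[0.02,-0.005,0,-0.9],[0.0247,-0.0061,0,-1.08],[0.0247,-0.0061,0,-1.26],[0.0247,-0.0061,0,-1.44]],
  ],
  gripper=0.05,
)

```text
t: 37.28
ee_pos: [623.4, -152.5, 331.8]
orientation: [-2.16, 0.12, 2.167]
ft_force: [-0.0, 0.6, 0.0]
width: 50.1
```

Request:
apply_moves(
  commands=[
    [[0,0,-0.01,-0.1308],[0,0,-0.05,-0.1308],[0,0,-0.09,-0.1308],[0,0,-0.1085,-0.1308],[0,0,-0.1085,-0.1308]],
  ],
)

```text
t: 37.9
ee_pos: [623.1, -152.5, 223.3]
orientation: [-2.092, 0.249, 2.1]
ft_force: [-0.0, -0.4, -0.1]
width: 50.2
```

Request:
apply_moves(
  commands=[
    [[0,0,0,0],[0,0,0,0],[0,0,0,0],[0,0,0,0]],
  ],
  gripper=0.0,
)

```text
t: 38.4
ee_pos: [624.2, -152.8, 226.5]
orientation: [-2.098, 0.25, 2.094]
ft_force: [-0.7, -0.4, 6.8]
width: 23.8
```

Request:
apply_moves(
  commands=[
    [[-0.003,0.0007,0.02,0],[-0.003,0.0007,0.06,0],[-0.003,0.0007,0.11,0],[-0.003,0.0007,0.11,0]],
  ],
)

```text
t: 38.9
ee_pos: [621.9, -152.2, 340.7]
orientation: [-2.106, 0.25, 2.087]
ft_force: [0.8, 0.2, -0.9]
width: 23.3
```

```bash
python3 w.py w23;python3 - <<'E'
from h import *
snap('side','s23')
crop('pics/s23.png','pics/s23c.png',270,130,390,240,6)
E
```

```text
t 38.9 pos [ 621.9 -152.2  340.7] jaw -103.5 w 23.3 F [ 0.8  0.2 -0.9]
[ 699.3 -170.6  321.9]
```

View pics/s23c.png

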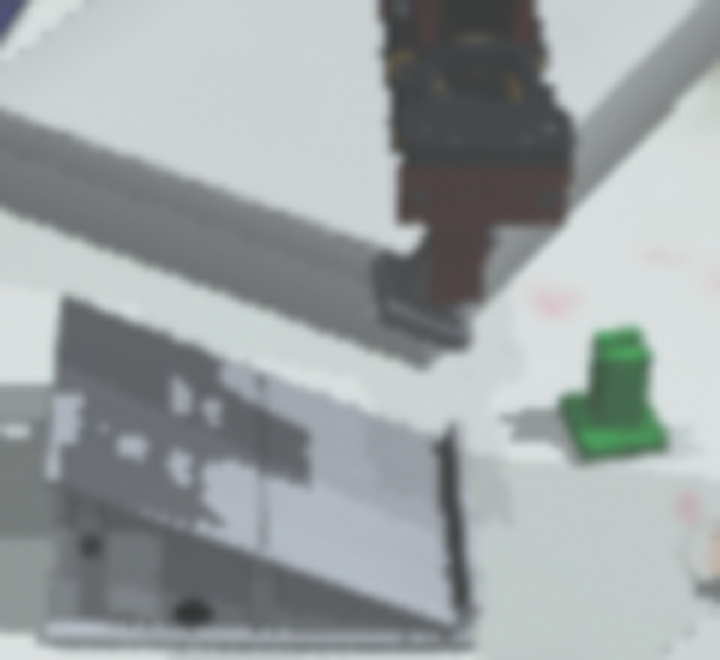

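View pics/w23.png

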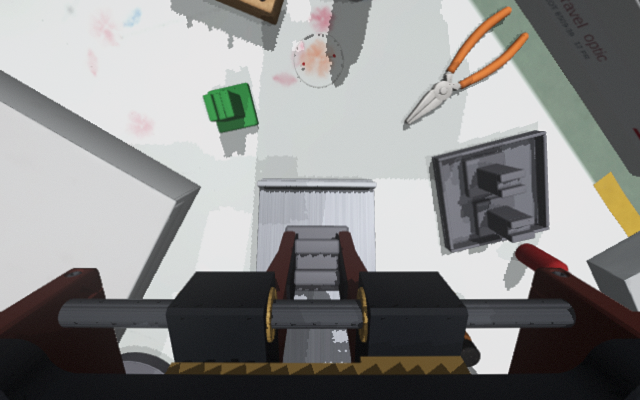

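Request:
apply_moves(
  commands=[
    [[-0.03,0.045,0.01,0.05],[-0.06,0.09,0.01,0.1],[-0.09,0.135,0.01,0.15],[-0.12,0.18,0.01,0.2],[-0.15,0.225,0.01,0.25],[-0.18,0.27,0.01,0.3],[-0.21,0.315,0.01,0.35],[-0.2137,0.326,0,0.35]],
  ],
)

```text
t: 40.0
ee_pos: [404.9, 175.6, 334.4]
orientation: [2.159, 0.126, -2.163]
ft_force: [0.3, 0.2, -1.5]
width: 24.0
```

Request:
apply_moves(
  commands=[
    [[0,0,0,0],[0,0,-0.04,0],[0,0,-0.08,0],[0,0,-0.11,0],[0,0,-0.115,0],[0,0,-0.115,0]],
  ],
)

```text
t: 40.75
ee_pos: [407.7, 173.5, 220.3]
orientation: [2.163, 0.121, -2.164]
ft_force: [-0.2, 0.0, -1.6]
width: 24.0
```

```bash
python3 w.py w24;python3 - <<'E'
from h import *
snap('side','s24');snap('top','t24')
crop('pics/s24.png','pics/s24c.png',200,110,320,220,6)
crop('pics/t24.png','pics/t24c.png',170,200,310,305,5)
E
```

```text
t 40.75 pos [407.7 173.5 220.3] jaw -83.6 w 24.0 F [-0.2  0.  -1.6]
[486.5 182.4 200.8]
```

View pics/s24c.png

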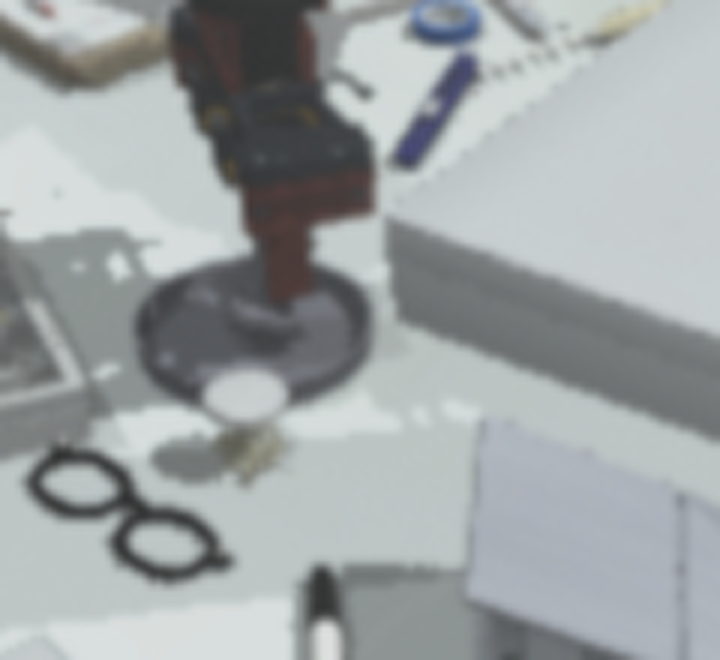

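View pics/w24.png

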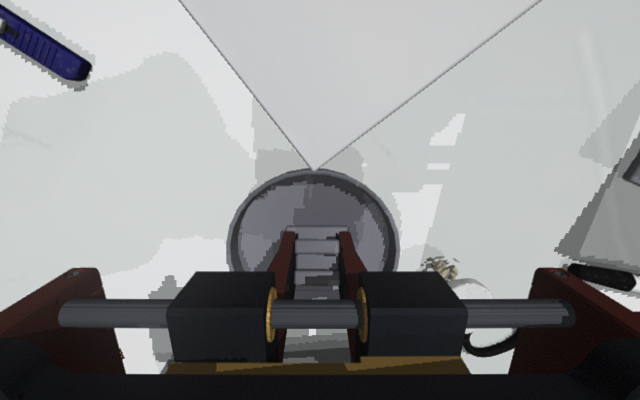

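Centred over the dish. Lower to touch (now commanded 220.3; contact expected ≈211).

Request:
apply_moves(
  commands=[
    [[0,0,-0.004,0],[0,0,-0.007,0],[0,0,-0.007,0]],
  ],
)

```text
t: 41.28
ee_pos: [407.0, 174.1, 213.2]
orientation: [2.163, 0.123, -2.163]
ft_force: [-0.7, -0.8, -0.8]
width: 23.8
```

Request:
apply_moves(
  commands=[
    [[0,0,-0.001,0],[0,0,-0.002,0]],
  ],
)

```text
t: 41.52
ee_pos: [407.2, 174.1, 211.8]
orientation: [2.163, 0.123, -2.163]
ft_force: [-3.7, -1.8, 22.7]
width: 23.8
```

Request:
apply_moves(
  commands=[
    [[0,0,-0.001,0],[0,0,-0.0015,0]],
  ],
)

```text
t: 41.78
ee_pos: [407.2, 174.1, 211.5]
orientation: [2.164, 0.123, -2.162]
ft_force: [-6.3, -3.2, 38.3]
width: 23.9
```

Request:
apply_moves(
  commands=[
    [[0,0,0.0015,0],[0,0,0.0025,0]],
  ],
)

```text
t: 42.02
ee_pos: [407.1, 174.1, 212.5]
orientation: [2.164, 0.123, -2.163]
ft_force: [0.2, 0.4, -0.3]
width: 24.0
```

Request:
apply_moves(
  commands=[
    [[0,0,0,0],[0,0,0,0],[0,0,0,0]],
  ],
  gripper=0.027,
)

```text
t: 42.4
ee_pos: [407.0, 174.0, 212.1]
orientation: [2.163, 0.123, -2.163]
ft_force: [0.3, 0.2, -1.2]
width: 26.7
```

```bash
python3 - <<'E'
from h import *
st();snap('side','s25')
crop('pics/s25.png','pics/s25c.png',200,110,320,220,6)
E
```

```text
t 42.4 pos [407.  174.  212.1] jaw -83.5 w 26.7 F [ 0.3  0.2 -1.2]
```

View pics/s25c.png

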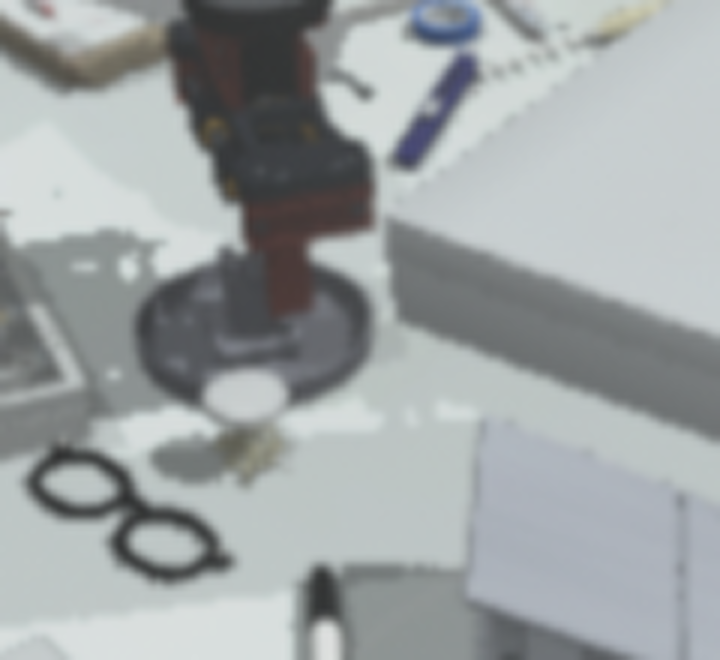

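Upright. Open and retreat.

Request:
apply_moves(
  commands=[
    [[0,0,0,0],[0,0,0,0],[0,0,0,0]],
  ],
  gripper=0.044,
)

```text
t: 42.82
ee_pos: [407.1, 174.1, 212.3]
orientation: [2.163, 0.123, -2.163]
ft_force: [-1.0, -0.5, 0.0]
width: 44.0
```

Request:
apply_moves(
  commands=[
    [[0,0,0.03,0],[0,0,0.08,0],[0,0,0.14,0],[0,-0.04,0.17,0],[0,-0.06,0.17,0],[0,-0.06,0.17,0]],
  ],
)

```text
t: 43.58
ee_pos: [406.8, 113.2, 382.7]
orientation: [2.165, 0.121, -2.163]
ft_force: [0.2, 1.1, 0.4]
width: 44.2
```

```bash
python3 w.py w26;python3 - <<'E'
from h import *
snap('side','s26');snap('top','t26')
E
```

```text
t 43.58 pos [406.8 113.2 382.7] jaw -83.6 w 44.2 F [0.2 1.1 0.4]
[485.7 122.1 363.3]
```

View pics/w26.png

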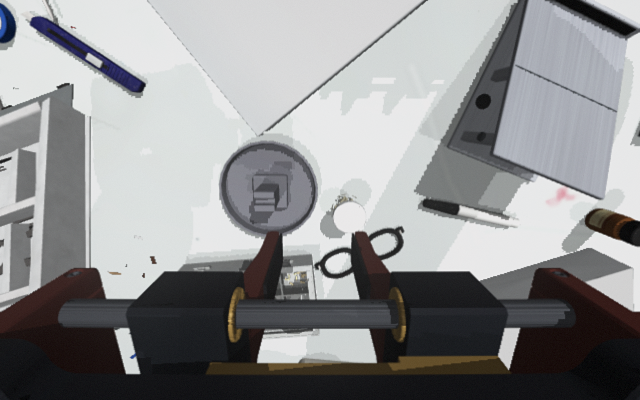

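View pics/s26.png

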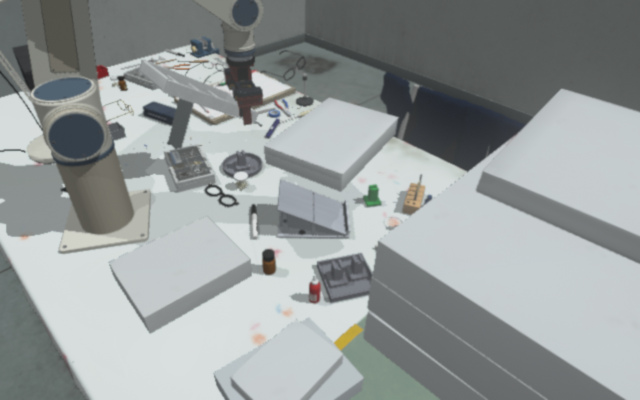

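View pics/t26.png

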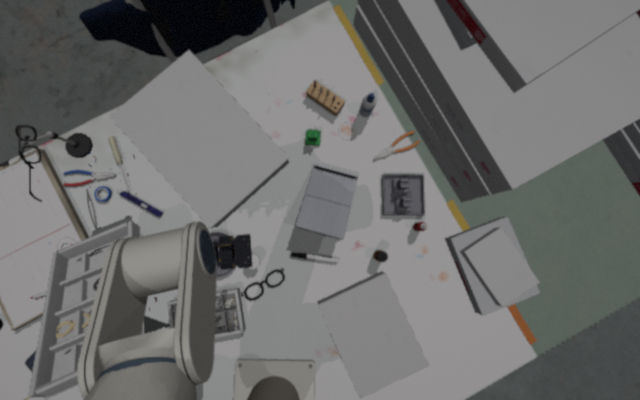

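```bash
python3 - <<'E'
from q import *
c=pickle.load(open('pics/w26.pkl','rb'))
print(c.at((270,190),12)[:2], c.at((268.5,188),18)[:2])
st()
from workcell import workorder
print(workorder.close_job()); st()
E
```

```text
[390.31170068 172.71720124] [394.37041618 173.93896537]
t 43.73 pos [407.  114.4 381.9] jaw -83.5 w 44.2 F [-0.5  0.5 -0.6]
the job is handed in; nothing more can be done
None
the job is handed in; nothing more can be done
```

All three feet were tested and sorted, and I handed the job in at about 43.7 s of the 72 s allowed.

| Foot | Ramp result | Where it stands now |
|---|---|---|
| The one beside the dropper | Stayed on the upper half | Square tray, about 27 mm from the tray's centre |
| The one beside the cement bottle | Stayed on the upper half | Square tray; seen upright there, position not measured |
| The one beside the pad jar | Slid down to the stop | Round dish, a few millimetres from its centre |

- **How the third test differed:** the foot by the jar started sliding as soon as the jaws opened. I let it slide against the open downhill finger so that it reached the stop slowly and could not topple. It then rested at the stop with the gripper lifted clear.
- **Last checks:** the final pictures show all three feet upright, with the gripper well clear of everything. The cement, dropper, jar and marker look unmoved in the pictures; I did not measure the bystanders again.
- **Force while placing in the dish:** the highest wrist force I read was about 39 N, while the foot was pressed on the dish floor. I backed off before letting go.
- **Failures:** no check failed or disagreed, and handing in gave no verdict.

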